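Pack the stitcher's kit caddy

ROBOT

A 6-joint arm with a two-finger parallel gripper is mounted at the origin on the work surface. World frame = base frame: x ahead of the robot, y to its left, z up, the work surface at z = 0. Lengths are in mm, angles in rad, forces in N, time in s.
With the tool pointing down it reaches from about 350 to 975 mm from the base axis. Payload 7.1 kg.
Tool frame: the origin (TCP) lies on the mounting face of the last link; the fingertips stand 182 mm ahead of it and the grasp point (between the pads) lies 163 mm ahead of it (ctrl.tcp_to_tips is the distance from the TCP to the fingertips, in mm); z points along the fingers, y is the direction in which the jaws open and shut (so a half turn about z gives the same grasp; the last joint's range is limited). The gripper opens to 88 mm and grips with 3 to 60 N. Pads are 20 mm wide; open, the fingers measure 115 mm over their backs; the gripper's body (75 mm by 178 mm) begins 61 mm behind the grasp point.
Start: joints at [1.173, 0.423, 1.63, -0, 1.089, -0.019], TCP at [231.097, 580.69, 404.675] pointing down, gripper open.
Joint ranges: [-3, 3], [-0.9, 2.11], [0.09, 2.58], [-1.31, 4.45], [0.11, 2.69], [-2.54, 2.54]. Speed limits (rad/s): [2.39, 2.39, 3.01, 3.14, 3.14, 3.14].

INTERFACE

Orientations are given as a rotation vector (axis times angle).
In Python, from workcell import ctrl gives the robot as it stands. The module is installed in compiled form; this text tells all that it offers.
- The arm moves only by the tool send_rows, never from a script. Its argument "commands" is a list of rows, each an object with "translation": the shift along the world's x, y, z normalised to -1 to 1, where 1 is 0.1 m, a list of three; "twist": the turn, a rotation vector about the world's x, y, z normalised to -1 to 1, where 1 is 0.5 rad, a list of three. A call has exactly 10 rows; each row is the pose to reach, as a shift and turn from the pose commanded when the call began; what a row does not reach only later rows make up. A row lasts 1/10 s, in which the tool goes at most 50 mm and 8.59 degrees, less where a joint would pass 70% of its speed; a pose out of reach is approached as far as the arm can. A call with a number of a shift or a turn outside -1 to 1 is refused whole. A call with a gripper value outside its range is refused whole. "grip" is the closure, from -1 (fully open) to 1 (shut), set as the call begins (left out, the last holds). The fingers move at their own pace and stop on an object; the grip force is fixed at half the most. Time passes only in rows, so rows that repeat a pose let the fingers close, or fill a call up. It gives the time, the measured TCP pose, the force and the opening at its end, in the units of the state.
- ctrl.get_obs(): the state, without advancing time (a new reading comes with each control period).
- ctrl.get_image(name): name is "scene" or "top" or "wrist"; returns a dict with "img" (420x560x3 uint8, red, green, blue), "intrinsics" (3x3 intrinsics, pixels), "dist" ([k1, k2, p1, p2, k3] as OpenCV has them; the pictures are not rectified), "cam_to_world" (4x4, takes a point from camera to world coordinates). Camera axes: x right, y down, z forward; pixel columns grow to the right and rows downward; lengths in mm; the calibration is good to about 2 mm. A picture is of the moment at which its call begins. There is no depth.
- ctrl.close_job(): hands the job in, once; it reports no verdict.
The state is a dict: "t": time; "qpos": joint angles; "qvel": joint speeds; "joint_torque": joint torques, N m; "ee_pos": TCP position; "orientation": TCP orientation; "ft_force": force on the tool from outside, world axes, zero at the start; "moment": the same for the moment, N m; "width": finger opening in mm.
Only numpy, scipy, OpenCV 4.12 (cv2) and the standard library are available. Lean on these libraries where they do the work, as an engineer would, in place of code of your own. Each camera call takes 0.05 s, during which the arm holds its last target. There are 200 camera calls.

TASK

Pack the stitcher's kit into the teak caddy, each piece standing or lying centred on its own painted silhouette: the green core mould on the green disc, the brass calipers flat along the yellow calipers outline (either end first), the knobbed aluminium seam template knob up on the white disc, and the orange wax cake lying flat on the orange rectangle. Leave the blue mould and the steel calipers, which belong to another bench, where they are. Finish with everything let go and at rest.

Things in the scene. Friction and masses are not known exactly. Their poses are not given: they have to be found in the camera images.
- green_mould_mid (a point): Green-painted iron core mould, to be packed: foot 60 mm in diameter and 7 mm high, then a straight round body 50 mm in diameter, 48 mm high in all, dark disc on top. The point is on its axis, half-way up (24 mm above its underside); z up. About 0.45 kg.
- brass_calipers_mid (a point): Brass (yellow metal) calipers, to be packed: 106 mm long, 12 mm thick, lying flat: two flat legs joined at a round pivot at the -x end, tips at the +x end. Within 24 mm of the middle the legs are parallel, 30 mm wide over their outer faces (y). The point is at the middle, half-way up (6 mm above its underside); x along the length, y across the legs, z up. Rigid, 0.15 kg.
- template_mid (a point): Aluminium seam template, to be packed: a flat disc 70 mm in diameter and 5 mm thick with a ring of small dark dots, and an upright round aluminium knob 20 mm in diameter at its centre that reaches 42 mm above the underside. The point is on its axis, half-way up (21 mm above the underside); z up. About 0.12 kg. (The stack of plain discs is not part of the job.)
- wax_mid (a point): Orange cake of hard thread wax, to be packed: a block 60 (x) x 36 (y) x 30 (z) mm. The point is its centre, 15 mm above its underside. About 0.07 kg.
- blue_mould_mid (a point): Blue-painted core mould, a look-alike to leave where it is: foot 60 mm in diameter and 7 mm high, then a straight round body 50 mm in diameter, 48 mm high in all, dark disc on top. The point is on its axis, half-way up (24 mm above its underside); z up. About 0.45 kg.
- steel_calipers_mid (a point): Steel (grey) calipers, a look-alike to leave where they are: 106 mm long, 12 mm thick, lying flat: two flat legs joined at a round pivot at the -x end, tips at the +x end. Within 24 mm of the middle the legs are parallel, 30 mm wide over their outer faces (y). The point is at the middle, half-way up (6 mm above its underside); x along the length, y across the legs, z up. Rigid, 0.15 kg.
- bay_green (a point): Caddy bay painted with a green disc 60 mm in diameter. Point: centre of the silhouette, on the top face of the bay's black liner (122 x 96 mm, top 8 mm above the counter); x along the long side, z up. Four bays, two by two, 130 mm apart in x, 100 mm in y, no walls between, in a fixed tray 276 (x) x 244 (y) mm with a rim 12 mm high. Which bay lies where changes.
- bay_yellow (a point): Caddy bay painted with a yellow calipers outline lying along x. Point: centre of the silhouette, on the top face of the bay's black liner (122 x 96 mm, top 8 mm above the counter); x along the long side, z up. Four bays, two by two, 130 mm apart in x, 100 mm in y, no walls between, in a fixed tray 276 (x) x 244 (y) mm with a rim 12 mm high. Which bay lies where changes.
- bay_white (a point): Caddy bay painted with a white disc 72 mm in diameter. Point: centre of the silhouette, on the top face of the bay's black liner (122 x 96 mm, top 8 mm above the counter); x along the long side, z up. Four bays, two by two, 130 mm apart in x, 100 mm in y, no walls between, in a fixed tray 276 (x) x 244 (y) mm with a rim 12 mm high. Which bay lies where changes.
- bay_orange (a point): Caddy bay painted with an orange rectangle 62 (x) x 38 (y) mm. Point: centre of the silhouette, on the top face of the bay's black liner (122 x 96 mm, top 8 mm above the counter); x along the long side, z up. Four bays, two by two, 130 mm apart in x, 100 mm in y, no walls between, in a fixed tray 276 (x) x 244 (y) mm with a rim 12 mm high. Which bay lies where changes.
Mind the look-alikes: they are no part of the job. Of the things that look like the part that bears brass_calipers_mid, take the one that is farthest from the robot's base at the start.

How it is judged:
By the outcome, as a careful person would: the job done as asked, in the order asked, and still so for the second after the job is handed in, with the robot touching nothing.
It also fails if it takes over 128 s, if anything falls off the work surface, if the arm or the gripper's body presses on something with over 40 N, if the wrist force passes 120 N, or if a joint passes its speed limit or range.

## Working session

There is one attempt and no reset: what is moved stays moved. The work goes in short steps, Python scripts to look and compute and a tool call to move; the robot and the scene stay as the last step left them, time stands still between calls to the robot, and variables do not carry over. Pictures are saved under pics/ and viewed, about 12 in all and at most 16, crops included, and the job is handed in when it is done.

Besides the shell and the picture viewer there is one more tool, called after ">>>" as name(argument=value, ...) on one line, values as JSON. send_rows: Moves the arm, as the interface text tells. Its arguments: {"type":"object","properties":{"commands":{"type":"array","items":{"type":"object","properties":{"translation":{"type":"array","items":{"type":"number"}},"twist":{"type":"array","items":{"type":"number"}}}}},"grip":{"type":"number"}},"required":["commands"]}

```bash
mkdir -p pics; cat > h.py <<'E'
import numpy as np, cv2
from workcell import ctrl
def grab(name,fn=None):
    d=ctrl.get_image(name)
    if fn: cv2.imwrite('pics/'+fn+'.png',d['img'][:,:,::-1])
    return d
def ray(d,uv):
    p=cv2.undistortPoints(np.array([[uv]],float),np.array(d['intrinsics'],float),np.array(d['dist'],float))[0,0]
    T=np.array(d['cam_to_world']); return T[:3,3],T[:3,:3]@np.array([p[0],p[1],1.])
def onz(d,uv,z):
    o,v=ray(d,uv); return o+v*(z-o[2])/v[2]
def tri(d1,u1,d2,u2):
    o1,v1=ray(d1,u1);o2,v2=ray(d2,u2)
    s=np.linalg.lstsq(np.c_[v1,-v2],o2-o1,rcond=None)[0]
    a=o1+s[0]*v1;b=o2+s[1]*v2
    return (a+b)/2,np.linalg.norm(a-b)
E
python3 - <<'E'
from h import *
a=grab('scene','scene0');b=grab('top','top0')
import pickle;pickle.dump((a,b),open('d0.pkl','wb'))
for d in(a,b):print(np.round(d['cam_to_world'],2),np.round(d['intrinsics'],0))
o=ctrl.get_obs();print(o['t'],o['ee_pos'],o['orientation'],o['width'],ctrl.tcp_to_tips)
E
```

```text
[[ 3.60000e-01  5.30000e-01 -7.60000e-01  1.27392e+03]
 [ 9.30000e-01 -1.90000e-01  3.10000e-01 -3.33420e+02]
 [ 1.00000e-02 -8.20000e-01 -5.70000e-01  6.52030e+02]
 [ 0.00000e+00  0.00000e+00  0.00000e+00  1.00000e+00]] [[401.   0. 278.]
 [  0. 401. 213.]
 [  0.   0.   1.]]
[[ 1.00000e-02 -1.00000e+00  7.00000e-02  3.87990e+02]
 [-1.00000e+00 -0.00000e+00  3.00000e-02 -1.88700e+01]
 [-3.00000e-02 -7.00000e-02 -1.00000e+00  1.34949e+03]
 [ 0.00000e+00  0.00000e+00  0.00000e+00  1.00000e+00]] [[499.   0. 274.]
 [  0. 499. 205.]
 [  0.   0.   1.]]
0.1 [231.03985528 580.47059854 403.98618211] [-5.91496193e-01 -3.08509713e+00  2.09112050e-03] 87.93381865464154 182.0
```

View pics/scene0.png

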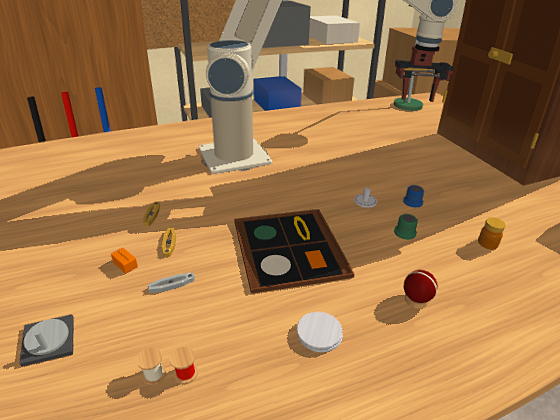

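View pics/top0.png

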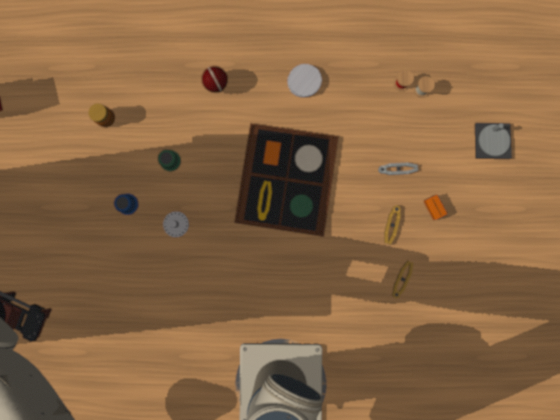

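Scene and top views show the tray near the top-image centre: orange (272,153), white (309,158), yellow (265,200), green (302,206). There are two brass-like calipers, at (393,225) and (402,279). The green mould is at (169,160), the blue one at (126,203), the template at (175,224) and the wax at (436,207).

```bash
python3 - <<'E'
from h import *
import pickle
s,t=pickle.load(open('d0.pkl','rb'))
top=dict(green=(169,160),blue=(126,203),tmpl=(175,224),wax=(436,207),bA=(393,225),bB=(402,279),steel=(398,169),BO=(272,153),BW=(309,158),BY=(265,200),BG=(302,206))
sc=dict(green=(406,227),blue=(415,196),tmpl=(367,198),wax=(124,260),bA=(168,242),bB=(152,213),steel=(171,284),BO=(316,259),BW=(275,265),BY=(302,228),BG=(265,233))
for k in top:
    p,e=tri(s,sc[k],t,top[k]); q=onz(t,top[k],8)
    print(k,p.round(0),round(e,1),q.round(0),round(np.hypot(q[0],q[1])))
out=[]
for d,b in((t,(360,190,470,310)),(s,(90,180,230,310))):
    c=d['img'][b[1]:b[3],b[0]:b[2],::-1]; out.append(cv2.resize(c,(400,400),interpolation=cv2.INTER_CUBIC))
cv2.imwrite('pics/c1.png',np.hstack(out))
E
```

```text
green [600. 308.  17.] 2.7 [601. 309.   8.] 676
blue [483. 424.  22.] 5.5 [482. 426.   8.] 644
tmpl [427. 291.  10.] 5.4 [426. 289.   8.] 514
wax [ 474. -413.   15.] 3.8 [ 475. -417.    8.] 632
bA [ 426. -300.    4.] 1.8 [ 426. -300.    8.] 521
bB [ 281. -323.    6.] 1.0 [ 281. -323.    8.] 428
steel [ 578. -316.   -0.] 1.0 [ 577. -315.    8.] 658
BO [621.  28.   7.] 3.2 [620.  27.   8.] 620
BW [607. -73.   7.] 2.0 [606. -74.   8.] 611
BY [493.  47.   7.] 4.7 [492.  45.   8.] 494
BG [477. -53.   5.] 4.5 [476. -55.   8.] 479
```

View pics/c1.png

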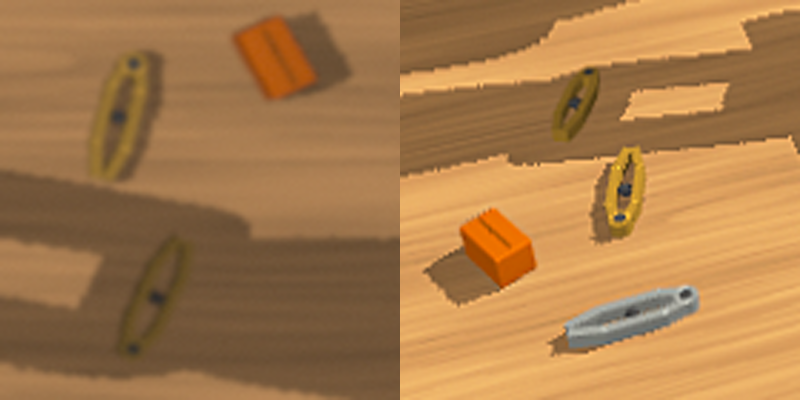

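The brass calipers farther from the base are the ones at about (426,-300). I'll pack in the listed order, starting by travelling to above the green mould.

>>> send_rows(commands=[{"translation":[0.09,-0.07,-0.02],"twist":[0,0,0.05]},{"translation":[0.18,-0.14,-0.04],"twist":[0,0,0.1]},{"translation":[0.28,-0.2,-0.06],"twist":[0,0,0.14]},{"translation":[0.37,-0.27,-0.08],"twist":[0,0,0.19]},{"translation":[0.46,-0.34,-0.1],"twist":[0,0,0.24]},{"translation":[0.55,-0.41,-0.12],"twist":[0,0,0.29]},{"translation":[0.64,-0.48,-0.14],"twist":[0,0,0.34]},{"translation":[0.74,-0.54,-0.16],"twist":[0,0,0.38]},{"translation":[0.83,-0.61,-0.18],"twist":[0,0,0.43]},{"translation":[0.92,-0.68,-0.2],"twist":[0,0,0.48]}], grip=-1)

```text
t: 1.1
ee_pos: [323.4, 512.3, 384.1]
orientation: [-0.216, -3.134, 0.001]
ft_force: [0.1, 0.4, 1.1]
width: 87.7
```

>>> send_rows(commands=[{"translation":[0.09,-0.07,-0.02],"twist":[0,0,0]},{"translation":[0.18,-0.14,-0.04],"twist":[0,0,0]},{"translation":[0.28,-0.2,-0.06],"twist":[0,0,0]},{"translation":[0.37,-0.27,-0.08],"twist":[0,0,0]},{"translation":[0.46,-0.34,-0.1],"twist":[0,0,0]},{"translation":[0.55,-0.41,-0.12],"twist":[0,0,0]},{"translation":[0.64,-0.48,-0.14],"twist":[0,0,0]},{"translation":[0.74,-0.54,-0.16],"twist":[0,0,0]},{"translation":[0.83,-0.61,-0.18],"twist":[0,0,0]},{"translation":[0.92,-0.68,-0.2],"twist":[0,0,0]}])

```text
t: 2.1
ee_pos: [415.9, 444.1, 364.5]
orientation: [0.218, 3.134, 0.0]
ft_force: [0.2, 0.1, -1.1]
width: 88.0
```

>>> send_rows(commands=[{"translation":[0.09,-0.07,-0.02],"twist":[0,0,0]},{"translation":[0.18,-0.14,-0.04],"twist":[0,0,0]},{"translation":[0.28,-0.2,-0.06],"twist":[0,0,0]},{"translation":[0.37,-0.27,-0.08],"twist":[0,0,0]},{"translation":[0.46,-0.34,-0.1],"twist":[0,0,0]},{"translation":[0.55,-0.41,-0.12],"twist":[0,0,0]},{"translation":[0.64,-0.48,-0.14],"twist":[0,0,0]},{"translation":[0.74,-0.54,-0.16],"twist":[0,0,0]},{"translation":[0.83,-0.61,-0.18],"twist":[0,0,0]},{"translation":[0.92,-0.68,-0.2],"twist":[0,0,0]}])

```text
t: 3.1
ee_pos: [507.9, 376.1, 344.5]
orientation: [0.218, 3.134, 0.0]
ft_force: [-0.3, -0.5, 0.4]
width: 87.9
```

```bash
python3 - <<'E'
from h import *
d=grab('wrist','w1');import pickle;pickle.dump(d,open('w1.pkl','wb'))
o=ctrl.get_obs();print(o['t'],o['ee_pos'],o['orientation'],o['qpos'].round(2) if hasattr(o['qpos'],'round') else o['qpos'])
print(np.round(d['cam_to_world'],2),np.round(d['intrinsics'],0),d['dist'])
E
```

```text
3.15 [508.82987239 375.24847693 344.20746494] [ 2.18848861e-01  3.13353994e+00 -7.74220907e-04] [ 0.62  0.5   1.66 -0.    0.98 -0.81]
[[ 1.4000e-01  9.6000e-01  2.4000e-01  4.4262e+02]
 [ 9.9000e-01 -1.3000e-01 -3.0000e-02  3.8471e+02]
 [ 0.0000e+00  2.4000e-01 -9.7000e-01  3.2341e+02]
 [ 0.0000e+00  0.0000e+00  0.0000e+00  1.0000e+00]] [[361.   0. 291.]
 [  0. 361. 204.]
 [  0.   0.   1.]] [-0.08565529  0.          0.          0.          0.        ]
```

View pics/w1.png

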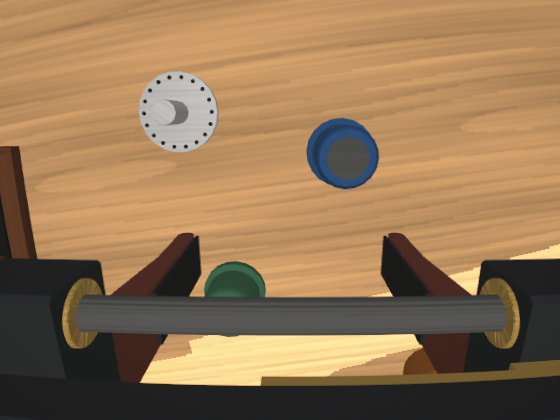

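The wrist view shows the template at (178,111), the blue mould at (343,154) and the green mould half hidden by the gripper's bar at (235,295). Next I'll go directly above the green mould.

>>> send_rows(commands=[{"translation":[0.09,-0.07,-0.04],"twist":[0,0,0]},{"translation":[0.18,-0.14,-0.08],"twist":[0,0,0]},{"translation":[0.28,-0.2,-0.12],"twist":[0,0,0]},{"translation":[0.37,-0.27,-0.16],"twist":[0,0,0]},{"translation":[0.46,-0.34,-0.2],"twist":[0,0,0]},{"translation":[0.55,-0.41,-0.24],"twist":[0,0,0]},{"translation":[0.64,-0.48,-0.28],"twist":[0,0,0]},{"translation":[0.74,-0.54,-0.32],"twist":[0,0,0]},{"translation":[0.92,-0.68,-0.4],"twist":[0,0,0]},{"translation":[0.92,-0.68,-0.4],"twist":[0,0,0]}])

```text
t: 4.15
ee_pos: [600.8, 307.0, 303.6]
orientation: [-0.221, -3.134, 0.001]
ft_force: [-0.0, 0.3, -0.2]
width: 87.8
```

```bash
cat >> h.py <<'E'
def blobs(d,lo,hi,amin=60,box=None):
    h=cv2.cvtColor(d['img'],cv2.COLOR_RGB2HSV); m=cv2.inRange(h,np.array(lo),np.array(hi))
    if box: k=np.zeros_like(m);k[box[1]:box[3],box[0]:box[2]]=255;m&=k
    m=cv2.morphologyEx(m,cv2.MORPH_OPEN,np.ones((2,2)))
    cs=[c for c in cv2.findContours(m,cv2.RETR_EXTERNAL,cv2.CHAIN_APPROX_NONE)[0] if cv2.contourArea(c)>amin]
    return sorted(cs,key=cv2.contourArea,reverse=True)
E
python3 - <<'E'
from h import *
import pickle
d=grab('wrist','w2');pickle.dump(d,open('w2.pkl','wb'))
o=ctrl.get_obs();print(o['t'],o['ee_pos'])
for c in blobs(d,(60,50,20),(95,255,255)): print(cv2.contourArea(c),cv2.boundingRect(c),cv2.minEnclosingCircle(c))
s,t=pickle.load(open('d0.pkl','rb'))
for n,d in(('s',s),('t',t)):
  for c in blobs(d,(60,50,20),(95,255,255)): print(n,cv2.contourArea(c),cv2.boundingRect(c))
E
```

```text
4.2 [599.86799482 307.73922871 303.9666287 ]
4871.5 (256, 164, 75, 84) ((293.0, 205.5), 41.80022048950195)
s 309.0 (396, 217, 22, 23)
s 250.0 (255, 226, 23, 15)
s 169.5 (396, 99, 27, 12)
t 417.5 (291, 195, 24, 24)
t 140.5 (163, 152, 18, 19)
```

View pics/w2.png

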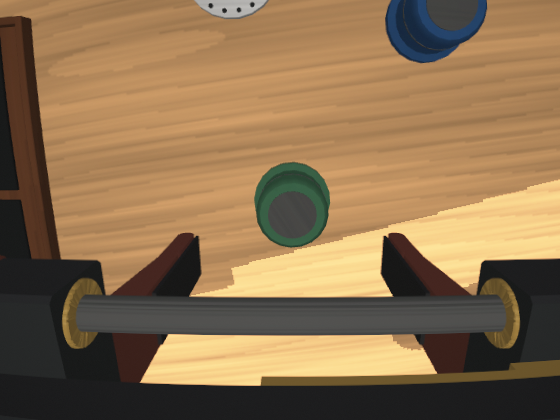

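The green mould is centred between the jaws: dark top at about (292,214), foot circle at about (292,200).

```bash
python3 - <<'E'
from h import *
import pickle
d=pickle.load(open('w2.pkl','rb'));s,t=pickle.load(open('d0.pkl','rb'))
print(onz(d,(292,214),48),onz(d,(292,200),3.5))
cc=blobs(d,(60,50,20),(95,255,255))[0]
M=np.zeros((420,560),np.uint8);cv2.drawContours(M,[cc],-1,255,-1)
h=cv2.cvtColor(d['img'],cv2.COLOR_RGB2HSV);m=((h[...,1]<60)&(M>0)).astype(np.uint8)
c=max(cv2.findContours(m,0,2)[0],key=cv2.contourArea);e=cv2.fitEllipse(c);print(e,onz(d,e[0],48))
c2=[c for c in blobs(t,(60,50,20),(95,255,255)) if cv2.boundingRect(c)[0]<200][0];(u,v),r=cv2.minEnclosingCircle(c2);print(u,v,r)
hs=cv2.cvtColor(t['img'],cv2.COLOR_RGB2HSV)[150:172,158:184]
print(hs[...,1][::2,::2])
print(tri(d,(292,207),t,(u,v)))
# bays in top view
for n,lo,hi in(('green',(60,50,20),(95,255,255)),('orange',(3,170,90),(18,255,255)),('yellow',(20,110,60),(35,255,255)),('white',(0,0,110),(180,60,255))):
  for c in blobs(t,lo,hi,40,(236,120,345,240)):
    mm=cv2.moments(c);uv=(mm['m10']/mm['m00'],mm['m01']/mm['m00']);print(n,cv2.contourArea(c),np.round(uv,1),onz(t,uv,8).round(1))
E
```

```text
[600.82752281 307.47334234  48.        ] [601.80151102 307.50809684   3.5       ]
((291.8521423339844, 214.50796508789062), (46.125492095947266, 47.77307891845703), 91.08173370361328) [601.1656343  307.32534534  48.        ]
170.84848022460938 161.09091186523438 9.277036666870117
[[131 127 107  68  66  62  78  96 114 124 130 126 130]
 [126  96  57  51  36  52  79  83  61  90 123 127 127]
 [113  58  33  11  11  17  35  87 103  80  96 124 127]
 [ 84  63  11  11  17  12  12  66 105  98  67 112 128]
 [ 70  49  12   0   6  11   6  69  88  74  92 103 129]
 [ 83  66  11   6   0   6  11  77 101  67 109  88 127]
 [108  73  47   6   6  22  53  85  95  87 104  86 128]
 [128  89  91  71  67  76  93  92  87  73  77 116 130]
 [133 117  73  97 105  94  97 102  77 109  68 125 132]
 [125 126 112  65  87 100 106  92  90  74 122 130 129]
 [125 131 126 115  94  78  62  66  95 121 129 130 133]]
(array([601.95486942, 305.40811406,   8.40908698]), np.float64(8.782881717966035))
green 417.5 [302.  206.5] [474.6 -55.2   8. ]
orange 275.5 [272.7 153.7] [618.   24.6   8. ]
yellow 397.5 [265.2 201. ] [489.1  44.1   8. ]
white 455.0 [309.1 159.1] [603.2 -74.1   8. ]
```

>>> send_rows(commands=[{"translation":[0.01,0,-0.12],"twist":[0,0,0]},{"translation":[0.01,0,-0.24],"twist":[0,0,0]},{"translation":[0.01,0,-0.36],"twist":[0,0,0]},{"translation":[0.01,0,-0.48],"twist":[0,0,0]},{"translation":[0.01,0,-0.6],"twist":[0,0,0]},{"translation":[0.01,0,-0.7],"twist":[0,0,0]},{"translation":[0.01,0,-0.8],"twist":[0,0,0]},{"translation":[0.01,0,-0.9],"twist":[0,0,0]},{"translation":[0.01,0,-1.0],"twist":[0,0,0]},{"translation":[0.01,0,-1.0],"twist":[0,0,0]}])

```text
t: 5.2
ee_pos: [599.6, 308.4, 203.0]
orientation: [-0.218, -3.132, 0.002]
ft_force: [-0.4, 0.1, 0.5]
width: 87.5
```

>>> send_rows(commands=[{"translation":[0,0,-0.05],"twist":[0,0,0]},{"translation":[0,0,-0.09],"twist":[0,0,0]},{"translation":[0,0,-0.09],"twist":[0,0,0]},{"translation":[0,0,-0.09],"twist":[0,0,0]},{"translation":[0,0,-0.09],"twist":[0,0,0]},{"translation":[0,0,-0.09],"twist":[0,0,0]},{"translation":[0,0,-0.09],"twist":[0,0,0]},{"translation":[0,0,-0.09],"twist":[0,0,0]},{"translation":[0,0,-0.09],"twist":[0,0,0]},{"translation":[0,0,-0.09],"twist":[0,0,0]}], grip=1)

```text
t: 6.2
ee_pos: [600.2, 308.6, 196.0]
orientation: [0.218, 3.134, 0.0]
ft_force: [-1.0, -1.9, 4.1]
width: 49.0
```

>>> send_rows(commands=[{"translation":[0,0,0.02],"twist":[0,0,0]},{"translation":[0,0,0.06],"twist":[0,0,0]},{"translation":[0,0,0.12],"twist":[0,0,0]},{"translation":[0,0,0.2],"twist":[0,0,0]},{"translation":[0,0,0.3],"twist":[0,0,0]},{"translation":[0,0,0.4],"twist":[0,0,0]},{"translation":[0,0,0.5],"twist":[0,0,0]},{"translation":[0,0,0.6],"twist":[0,0,0]},{"translation":[0,0,0.7],"twist":[0,0,0]},{"translation":[0,0,0.8],"twist":[0,0,0]}])

```text
t: 7.2
ee_pos: [600.1, 308.7, 276.7]
orientation: [0.218, 3.134, 0.0]
ft_force: [-0.3, -0.1, -4.8]
width: 49.1
```

>>> send_rows(commands=[{"translation":[-0.03,-0.09,0.02],"twist":[0,0,0]},{"translation":[-0.06,-0.18,0.04],"twist":[0,0,0]},{"translation":[-0.09,-0.27,0.06],"twist":[0,0,0]},{"translation":[-0.13,-0.36,0.08],"twist":[0,0,0]},{"translation":[-0.16,-0.45,0.1],"twist":[0,0,0]},{"translation":[-0.19,-0.55,0.12],"twist":[0,0,0]},{"translation":[-0.22,-0.64,0.14],"twist":[0,0,0]},{"translation":[-0.25,-0.73,0.16],"twist":[0,0,0]},{"translation":[-0.28,-0.82,0.18],"twist":[0,0,0]},{"translation":[-0.31,-0.91,0.2],"twist":[0,0,0]}])

```text
t: 8.2
ee_pos: [568.9, 216.9, 295.9]
orientation: [0.218, 3.134, 0.0]
ft_force: [0.2, 0.7, -4.1]
width: 49.0
```

>>> send_rows(commands=[{"translation":[-0.03,-0.09,0.02],"twist":[0,0,0]},{"translation":[-0.06,-0.18,0.04],"twist":[0,0,0]},{"translation":[-0.09,-0.27,0.06],"twist":[0,0,0]},{"translation":[-0.13,-0.36,0.08],"twist":[0,0,0]},{"translation":[-0.16,-0.45,0.1],"twist":[0,0,0]},{"translation":[-0.19,-0.55,0.12],"twist":[0,0,0]},{"translation":[-0.22,-0.64,0.14],"twist":[0,0,0]},{"translation":[-0.25,-0.73,0.16],"twist":[0,0,0]},{"translation":[-0.28,-0.82,0.18],"twist":[0,0,0]},{"translation":[-0.31,-0.91,0.2],"twist":[0,0,0]}])

```text
t: 9.2
ee_pos: [537.9, 125.9, 315.9]
orientation: [0.218, 3.134, 0.0]
ft_force: [-0.5, -0.6, -5.2]
width: 49.0
```

>>> send_rows(commands=[{"translation":[-0.03,-0.09,0.02],"twist":[0,0,0]},{"translation":[-0.06,-0.18,0.04],"twist":[0,0,0]},{"translation":[-0.09,-0.27,0.06],"twist":[0,0,0]},{"translation":[-0.13,-0.36,0.08],"twist":[0,0,0]},{"translation":[-0.16,-0.45,0.1],"twist":[0,0,0]},{"translation":[-0.19,-0.55,0.12],"twist":[0,0,0]},{"translation":[-0.22,-0.64,0.14],"twist":[0,0,0]},{"translation":[-0.25,-0.73,0.16],"twist":[0,0,0]},{"translation":[-0.31,-0.91,0.2],"twist":[0,0,0]},{"translation":[-0.31,-0.91,0.2],"twist":[0,0,0]}])

```text
t: 10.2
ee_pos: [506.5, 34.1, 336.0]
orientation: [-0.22, -3.134, 0.001]
ft_force: [-0.1, -0.5, -4.3]
width: 49.1
```

```bash
cat >> h.py <<'E'
COL=(('green',(60,50,20),(95,255,255)),('orange',(3,170,90),(18,255,255)),('yellow',(20,110,60),(35,255,255)),('white',(0,0,110),(180,60,255)))
E
python3 - <<'E'
from h import *
import pickle
d=grab('wrist','w3');pickle.dump(d,open('w3.pkl','wb'))
o=ctrl.get_obs();print(o['t'],o['ee_pos'],o['width'])
for n,lo,hi in COL:
  for c in blobs(d,lo,hi,300):
    mm=cv2.moments(c);uv=(mm['m10']/mm['m00'],mm['m01']/mm['m00']);print(n,cv2.contourArea(c),cv2.boundingRect(c),np.round(uv,1),onz(d,uv,8).round(1))
E
```

```text
10.25 [506.87845171  34.82265079 335.93626219] 49.41330303940709
green 7593.0 (230, 192, 124, 106) [291.5 239.3] [550.1  28.4   8. ]
green 3681.5 (154, 140, 70, 70) [188.4 174.3] [479.1 -51.6   8. ]
yellow 3289.5 (157, 362, 399, 25) [371.9 377.7] [711.1  89.1   8. ]
yellow 1649.0 (286, 111, 37, 89) [304.2 151.2] [473.6  50.    8. ]
yellow 741.5 (157, 281, 26, 72) [166.5 316.8] [ 612.6 -102.7    8. ]
white 5200.0 (167, 308, 221, 26) [274.8 320.9] [630.4   0.9   8. ]
white 1583.0 (533, 25, 27, 79) [547.9  64.2] [427.  265.2   8. ]
white 326.5 (0, 302, 19, 25) [  7.5 315.2] [ 593.7 -272.     8. ]
```

View pics/w3.png

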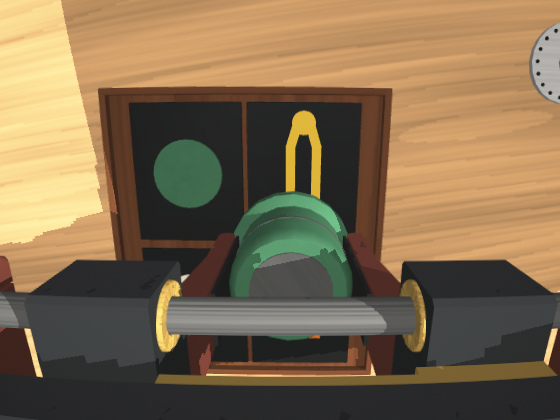

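The wrist view shows the green disc at about (189,175), the yellow outline with its pivot end at (304,123), and the held mould below them. I'll take a second wrist vantage on the way for disc height and position.

>>> send_rows(commands=[{"translation":[-0.07,-0.03,0],"twist":[0,0,0]},{"translation":[-0.14,-0.06,0],"twist":[0,0,0]},{"translation":[-0.21,-0.1,0],"twist":[0,0,0]},{"translation":[-0.28,-0.13,0],"twist":[0,0,0]},{"translation":[-0.36,-0.16,0],"twist":[0,0,0]},{"translation":[-0.43,-0.2,0],"twist":[0,0,0]},{"translation":[-0.5,-0.23,0],"twist":[0,0,0]},{"translation":[-0.57,-0.26,0],"twist":[0,0,0]},{"translation":[-0.64,-0.3,0],"twist":[0,0,0]},{"translation":[-0.64,-0.3,0],"twist":[0,0,0]}])

```text
t: 11.25
ee_pos: [442.1, 5.3, 335.6]
orientation: [-0.219, -3.133, 0.0]
ft_force: [0.0, -0.2, -5.5]
width: 49.1
```

```bash
python3 - <<'E'
from h import *
import pickle
d=grab('wrist','w4');pickle.dump(d,open('w4.pkl','wb'))
o=ctrl.get_obs();print(o['t'],o['ee_pos'],o['width'])
for c in blobs(d,*COL[0][1:],300):
    e=cv2.fitEllipse(c);print(cv2.contourArea(c),cv2.boundingRect(c),e,onz(d,e[0],8).round(1))
    w=pickle.load(open('w3.pkl','rb'));c3=blobs(w,*COL[0][1:],300)[1];e3=cv2.fitEllipse(c3);print(e3,onz(w,e3[0],8),tri(w,e3[0],d,e[0]))
E
```

```text
11.3 [442.72636904   5.44477133 335.73422553] 49.30233505541255
8656.5 (201, 192, 153, 106) ((282.3195495605469, 247.70013427734375), (112.84700012207031, 144.193603515625), 105.21952819824219) [492.1  -9.6   8. ]
((188.44151306152344, 174.2785186767578), (66.63350677490234, 70.3781967163086), 135.06137084960938) [479.11501867 -51.57414375   8.        ] (array([458.08886159,  -8.76010289, 119.71203098]), np.float64(21.269454788851334))
```

>>> send_rows(commands=[{"translation":[0.05,-0.07,-0.05],"twist":[0,0,0]},{"translation":[0.09,-0.14,-0.1],"twist":[0,0,0]},{"translation":[0.14,-0.21,-0.15],"twist":[0,0,0]},{"translation":[0.18,-0.28,-0.2],"twist":[0,0,0]},{"translation":[0.22,-0.35,-0.25],"twist":[0,0,0]},{"translation":[0.27,-0.42,-0.3],"twist":[0,0,0]},{"translation":[0.32,-0.5,-0.35],"twist":[0,0,0]},{"translation":[0.36,-0.57,-0.4],"twist":[0,0,0]},{"translation":[0.36,-0.57,-0.45],"twist":[0,0,0]},{"translation":[0.36,-0.57,-0.5],"twist":[0,0,0]}])

```text
t: 12.3
ee_pos: [479.0, -51.5, 285.2]
orientation: [-0.219, -3.134, -0.0]
ft_force: [-0.1, 0.3, -5.0]
width: 49.1
```

>>> send_rows(commands=[{"translation":[0,0,-0.1],"twist":[0,0,0]},{"translation":[0,0,-0.2],"twist":[0,0,0]},{"translation":[0,0,-0.3],"twist":[0,0,0]},{"translation":[0,0,-0.4],"twist":[0,0,0]},{"translation":[0,0,-0.5],"twist":[0,0,0]},{"translation":[0,0,-0.6],"twist":[0,0,0]},{"translation":[0,0,-0.67],"twist":[0,0,0]},{"translation":[0,0,-0.73],"twist":[0,0,0]},{"translation":[0,0,-0.77],"twist":[0,0,0]},{"translation":[0,0,-0.77],"twist":[0,0,0]}])

```text
t: 13.3
ee_pos: [479.0, -51.3, 208.2]
orientation: [-0.218, -3.133, -0.0]
ft_force: [0.2, 0.5, -5.3]
width: 48.7
```

```bash
python3 - <<'E'
from h import *
o=ctrl.get_obs();print(o['t'],o['ee_pos'],o['ft_force'])
d=grab('wrist','w5')
E
```

```text
13.3 [478.99744532 -51.32298007 208.23780826] [ 0.19760413  0.48821973 -5.31990856]
```

View pics/w5.png

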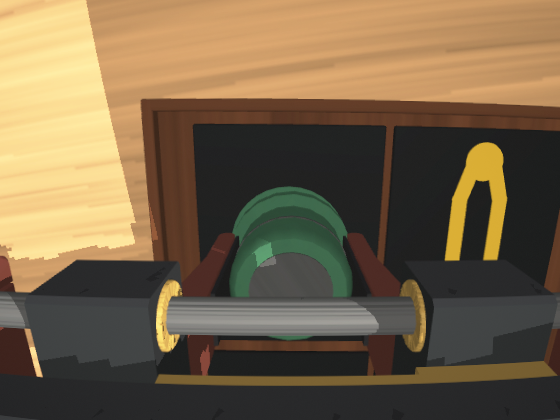

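At the near edge the foot hides the silhouette, so the mould is close to centred. I'll lower it the last 4 mm, release, lift and look again.

>>> send_rows(commands=[{"translation":[0,0,-0.01],"twist":[0,0,0]},{"translation":[0,0,-0.02],"twist":[0,0,0]},{"translation":[0,0,-0.03],"twist":[0,0,0]},{"translation":[0,0,-0.04],"twist":[0,0,0]},{"translation":[0,0,-0.04],"twist":[0,0,0]},{"translation":[0,0,-0.04],"twist":[0,0,0]},{"translation":[0,0,-0.04],"twist":[0,0,0]},{"translation":[0,0,-0.04],"twist":[0,0,0]},{"translation":[0,0,-0.04],"twist":[0,0,0]},{"translation":[0,0,-0.04],"twist":[0,0,0]}])

```text
t: 14.35
ee_pos: [479.1, -51.3, 204.7]
orientation: [0.218, 3.134, -0.0]
ft_force: [-0.9, 0.3, -4.6]
width: 49.3
```

>>> send_rows(commands=[{"translation":[0,0,0],"twist":[0,0,0]},{"translation":[0,0,0],"twist":[0,0,0]},{"translation":[0,0,0],"twist":[0,0,0]},{"translation":[0,0,0],"twist":[0,0,0]},{"translation":[0,0,0],"twist":[0,0,0]},{"translation":[0,0,0],"twist":[0,0,0]},{"translation":[0,0,0.05],"twist":[0,0,0]},{"translation":[0,0,0.15],"twist":[0,0,0]},{"translation":[0,0,0.25],"twist":[0,0,0]},{"translation":[0,0,0.35],"twist":[0,0,0]}], grip=-1)

```text
t: 15.35
ee_pos: [479.2, -51.3, 240.9]
orientation: [0.218, 3.133, -0.0]
ft_force: [0.8, -0.3, -0.2]
width: 87.9
```

>>> send_rows(commands=[{"translation":[0,0,0.1],"twist":[0,0,0]},{"translation":[0,0,0.2],"twist":[0,0,0]},{"translation":[0,0,0.3],"twist":[0,0,0]},{"translation":[0,0,0.4],"twist":[0,0,0]},{"translation":[0,0,0.5],"twist":[0,0,0]},{"translation":[0,0,0.6],"twist":[0,0,0]},{"translation":[0,0,0.7],"twist":[0,0,0]},{"translation":[0,0,0.8],"twist":[0,0,0]},{"translation":[0,0,0.9],"twist":[0,0,0]},{"translation":[0,0,0.9],"twist":[0,0,0]}])

```text
t: 16.35
ee_pos: [479.5, -51.4, 331.1]
orientation: [0.218, 3.132, -0.0]
ft_force: [0.3, 0.1, -0.5]
width: 87.6
```

```bash
python3 - <<'E'
from h import *
import pickle
d=grab('wrist','w6');pickle.dump(d,open('w6.pkl','wb'))
o=ctrl.get_obs();print(o['t'],o['ee_pos'],o['ft_force'])
for n,lo,hi in COL:
  for c in blobs(d,lo,hi,300):
    e=cv2.fitEllipse(c);print(n,cv2.contourArea(c),cv2.boundingRect(c),np.round(e[0],1),onz(d,e[0],8).round(1))
E
```

```text
16.4 [479.30269297 -51.33945274 330.39022094] [ 0.31808558 -0.011603   -0.96684279]
green 4609.5 (255, 157, 73, 82) [291. 197.] [484.2 -52.    8. ]
orange 621.5 (371, 336, 41, 18) [390.5 344.1] [643.8  24.1   8. ]
yellow 2487.5 (0, 116, 27, 118) [ 11.8 176.3] [ 430.5 -296.9    8. ]
yellow 2154.5 (386, 129, 41, 114) [406.4 186.8] [488.9  47.5   8. ]
yellow 927.0 (63, 280, 39, 70) [ 83.4 314.9] [ 573.  -268.7    8. ]
yellow 795.0 (381, 372, 123, 14) [441.7 378.7] [694.9  75.    8. ]
yellow 383.5 (481, 279, 40, 53) [501.5 304.2] [617.5 135.1   8. ]
white 9164.5 (77, 306, 394, 28) [262.8 320. ] [599.  -94.9   8. ]
white 1053.0 (254, 336, 71, 22) [289.1 344.7] [629.7 -74.    8. ]
white 496.0 (81, 301, 370, 5) [266.9 302.4] [581.1 -88.1   8. ]
```

View pics/w6.png

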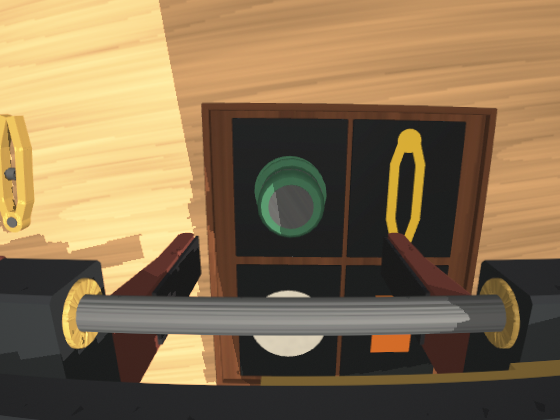

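The mould stands on its bay: foot from (255..327) with the top edge at row 157, and no green ring visible. I'll compare it with the liner corners and get the yellow outline's ends.

```bash
python3 - <<'E'
from h import *
import pickle
d=pickle.load(open('w6.pkl','rb'))
g=[onz(d,p,8) for p in((233,118.5),(348.5,121),(346,257.5),(236,258.5))]
for p in g:print(p.round(1))
print('liner c',np.mean(g,0).round(1))
print('near edge',onz(d,(290,157),8),'L/R',onz(d,(255,192),10),onz(d,(327.5,192),10))
h=cv2.cvtColor(d['img'],cv2.COLOR_RGB2HSV)
hh=d['img'].astype(int)
m=((hh[...,1]<60)&(hh.max(2)<75)).astype(np.uint8)
print('top dark center approx',onz(d,(291.5,208),56))
y=[c for c in blobs(d,*COL[2][1:],300) if cv2.boundingRect(c)[0]==386][0]
P=np.array([onz(d,p[0].astype(float),8)[:2] for p in y])
r=cv2.minAreaRect(P.astype(np.float32));print('yellow rect',r)
n=[c for c in blobs(d,*COL[2][1:],300) if cv2.boundingRect(c)[0]==0][0]
w=pickle.load(open('w3.pkl','rb'));y=[c for c in blobs(w,*COL[2][1:],300) if cv2.boundingRect(c)[0]==286][0]
P=np.array([onz(w,p[0].astype(float),8)[:2] for p in y]);print('w3 yellow xmin',P[:,0].min(),P[P[:,0].argmin()])
# triangulate pivot of yellow outline, w3 and w6: topmost point heads
def head(d,c):
    q=c[:,0,:].astype(float);k=q[q[:,1]<q[:,1].min()+22];return [ (k[:,0].min()+k[:,0].max())/2,q[:,1].min()]
c6=[c for c in blobs(d,*COL[2][1:],300) if cv2.boundingRect(c)[0]==386][0]
t=pickle.load(open('d0.pkl','rb'))[1]; ct=blobs(t,*COL[2][1:],40,(236,120,345,240))[0]
print(head(w,y),head(d,c6),tri(w,head(w,y),d,head(d,c6)))
P=np.array([onz(t,p[0].astype(float),8)[:2] for p in ct]);print('top yellow',cv2.minAreaRect(P.astype(np.float32)))
E
```

```text
[412.3 -89.9   8. ]
[427.4   3.5   8. ]
[546.4 -10.7   8. ]
[ 533.6 -108.7    8. ]
liner c [479.9 -51.4   8. ]
near edge [450.14590691 -48.05285251   8.        ] L/R [475.23612419 -81.57234966  10.        ] [483.73793606 -20.57290903  10.        ]
top dark center approx [481.30850064 -51.26152505  56.        ]
yellow rect ((489.623779296875, 47.45241928100586), (31.401630401611328, 99.24053955078125), 81.60304260253906)
w3 yellow xmin 440.3022836564875 [440.30228366  51.71758908]
[np.float64(304.5), np.float64(111.0)] [np.float64(409.5), np.float64(129.0)] (array([440.73201622,  54.73913378,   3.67283009]), np.float64(0.08058343782518583))
top yellow ((488.37078857421875, 44.210716247558594), (34.27767562866211, 107.83856201171875), 81.71087646484375)
```

The mould is within 1 mm of the liner centre (479.9,-51.4). Now the brass calipers.

>>> send_rows(commands=[{"translation":[-0.02,-0.08,0],"twist":[0,0,0]},{"translation":[-0.03,-0.16,0],"twist":[0,0,0]},{"translation":[-0.05,-0.24,0],"twist":[0,0,0]},{"translation":[-0.06,-0.32,0],"twist":[0,0,0]},{"translation":[-0.08,-0.41,0],"twist":[0,0,0]},{"translation":[-0.1,-0.49,0],"twist":[0,0,0]},{"translation":[-0.12,-0.58,0],"twist":[0,0,0]},{"translation":[-0.13,-0.66,0],"twist":[0,0,0]},{"translation":[-0.15,-0.74,0],"twist":[0,0,0]},{"translation":[-0.17,-0.82,0],"twist":[0,0,0]}])

```text
t: 17.4
ee_pos: [461.9, -134.0, 329.7]
orientation: [0.218, 3.134, -0.0]
ft_force: [0.2, 0.7, 0.5]
width: 87.9
```

>>> send_rows(commands=[{"translation":[-0.02,-0.08,0],"twist":[0,0,0]},{"translation":[-0.03,-0.16,0],"twist":[0,0,0]},{"translation":[-0.05,-0.24,0],"twist":[0,0,0]},{"translation":[-0.06,-0.32,0],"twist":[0,0,0]},{"translation":[-0.08,-0.41,0],"twist":[0,0,0]},{"translation":[-0.1,-0.49,0],"twist":[0,0,0]},{"translation":[-0.12,-0.58,0],"twist":[0,0,0]},{"translation":[-0.13,-0.66,0],"twist":[0,0,0]},{"translation":[-0.15,-0.74,0],"twist":[0,0,0]},{"translation":[-0.17,-0.82,0],"twist":[0,0,0]}])

```text
t: 18.4
ee_pos: [445.0, -216.0, 329.7]
orientation: [0.218, 3.134, 0.0]
ft_force: [0.5, 0.1, 0.4]
width: 87.9
```

```bash
python3 - <<'E'
from h import *
import pickle
d=grab('wrist','w7a');pickle.dump(d,open('w7a.pkl','wb'));print(ctrl.get_obs()['ee_pos'])
E
```

```text
[ 444.83900786 -216.71979681  329.71348128]
```

>>> send_rows(commands=[{"translation":[-0.02,-0.08,-0.04],"twist":[0,0,0]},{"translation":[-0.03,-0.16,-0.08],"twist":[0,0,0]},{"translation":[-0.05,-0.24,-0.12],"twist":[0,0,0]},{"translation":[-0.06,-0.32,-0.16],"twist":[0,0,0]},{"translation":[-0.08,-0.41,-0.2],"twist":[0,0,0]},{"translation":[-0.1,-0.49,-0.24],"twist":[0,0,0]},{"translation":[-0.12,-0.58,-0.28],"twist":[0,0,0]},{"translation":[-0.13,-0.66,-0.32],"twist":[0,0,0]},{"translation":[-0.17,-0.82,-0.36],"twist":[0,0,0]},{"translation":[-0.17,-0.82,-0.4],"twist":[0,0,0]}])

```text
t: 19.45
ee_pos: [427.9, -299.1, 289.5]
orientation: [0.22, 3.133, -0.001]
ft_force: [-0.1, -0.1, -0.7]
width: 87.7
```

```bash
python3 - <<'E'
from h import *
import pickle
d=grab('wrist','w7');pickle.dump(d,open('w7.pkl','wb'))
a=pickle.load(open('w7a.pkl','rb'))
o=ctrl.get_obs();print(o['t'],o['ee_pos'],o['orientation'])
for i in(a,d):
  for c in blobs(i,(18,130,70),(35,255,255),300):
    P=np.array([onz(i,p[0].astype(float),10)[:2] for p in c]);r=cv2.minAreaRect(P.astype(np.float32));print(cv2.boundingRect(c),np.round(r[0],1),np.round(r[1],1),r[2])
E
```

```text
19.5 [ 427.68848405 -298.22562235  288.81009773] [-2.20379811e-01 -3.13339417e+00 -4.60622805e-04]
(175, 125, 42, 119) [ 427.4 -295.5] [ 32.5 101.1] 75.1319580078125
(262, 361, 298, 26) [ 648.2 -115.3] [313.4  20.1] 82.03977966308594
(102, 0, 52, 84) [ 302.  -329.8] [35.3 67.4] 66.60017395019531
(63, 279, 40, 71) [ 535.7 -432.8] [36.7 82.1] 67.83354187011719
(481, 280, 40, 69) [592.  -30.6] [82.4 36.1] 7.530216217041016
(271, 134, 49, 140) [ 430.1 -297.1] [ 30.2 106.4] 75.32452392578125
(262, 361, 298, 25) [ 595.5 -211.3] [271.1  16.5] 82.18501281738281
(193, 0, 57, 84) [ 305.7 -333. ] [32.4 57.8] 66.61315155029297
(63, 279, 40, 71) [ 497.7 -486. ] [31.8 71.2] 67.6020736694336
(495, 280, 26, 69) [ 547.4 -131.9] [22.4 67.7] 88.8405532836914
```

View pics/w7.png

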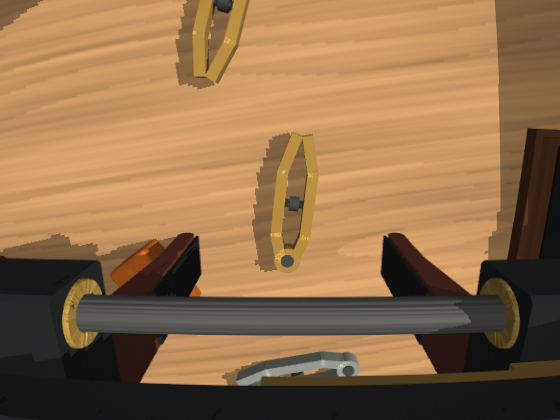

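The brass calipers are centred at pixel ~(293,200), i.e. (430,-297), with the across-axis at 75.3°. I'll turn the jaws by -6.7° and descend.

>>> send_rows(commands=[{"translation":[0.02,0.01,-0.1],"twist":[0,0,-0.05]},{"translation":[0.02,0.01,-0.2],"twist":[0,0,-0.1]},{"translation":[0.02,0.01,-0.3],"twist":[0,0,-0.15]},{"translation":[0.02,0.01,-0.4],"twist":[0,0,-0.2]},{"translation":[0.02,0.01,-0.5],"twist":[0,0,-0.234]},{"translation":[0.02,0.01,-0.6],"twist":[0,0,-0.234]},{"translation":[0.02,0.01,-0.7],"twist":[0,0,-0.234]},{"translation":[0.02,0.01,-0.8],"twist":[0,0,-0.234]},{"translation":[0.02,0.01,-0.9],"twist":[0,0,-0.234]},{"translation":[0.02,0.01,-0.97],"twist":[0,0,-0.234]}])

```text
t: 20.5
ee_pos: [430.0, -296.3, 191.7]
orientation: [-0.401, -3.115, -0.0]
ft_force: [0.6, 0.4, -1.1]
width: 87.6
```

>>> send_rows(commands=[{"translation":[0,0,-0.03],"twist":[0,0,0]},{"translation":[0,0,-0.06],"twist":[0,0,0]},{"translation":[0,0,-0.06],"twist":[0,0,0]},{"translation":[0,0,-0.06],"twist":[0,0,0]},{"translation":[0,0,-0.06],"twist":[0,0,0]},{"translation":[0,0,-0.06],"twist":[0,0,0]},{"translation":[0,0,-0.06],"twist":[0,0,0]},{"translation":[0,0,-0.06],"twist":[0,0,0]},{"translation":[0,0,-0.06],"twist":[0,0,0]},{"translation":[0,0,-0.06],"twist":[0,0,0]}], grip=1)

```text
t: 21.5
ee_pos: [430.2, -296.4, 186.8]
orientation: [0.401, 3.116, -0.0]
ft_force: [-0.7, -0.1, 3.3]
width: 29.7
```

>>> send_rows(commands=[{"translation":[0,0,0],"twist":[0,0,0]},{"translation":[0,0,0],"twist":[0,0,0]},{"translation":[0,0,0],"twist":[0,0,0]},{"translation":[0,0,0.05],"twist":[0,0,0]},{"translation":[0,0,0.12],"twist":[0,0,0]},{"translation":[0,0,0.2],"twist":[0,0,0]},{"translation":[0,0,0.3],"twist":[0,0,0]},{"translation":[0,0,0.4],"twist":[0,0,0]},{"translation":[0,0,0.5],"twist":[0,0,0]},{"translation":[0,0,0.6],"twist":[0,0,0]}])

```text
t: 22.5
ee_pos: [430.1, -296.3, 247.8]
orientation: [0.401, 3.116, -0.0]
ft_force: [0.6, 0.2, -0.9]
width: 29.5
```

>>> send_rows(commands=[{"translation":[0.02,0.09,0.05],"twist":[0,0,0.02]},{"translation":[0.03,0.17,0.1],"twist":[0,0,0.04]},{"translation":[0.05,0.26,0.15],"twist":[0,0,0.07]},{"translation":[0.06,0.34,0.2],"twist":[0,0,0.09]},{"translation":[0.08,0.43,0.25],"twist":[0,0,0.11]},{"translation":[0.1,0.52,0.3],"twist":[0,0,0.13]},{"translation":[0.11,0.6,0.35],"twist":[0,0,0.16]},{"translation":[0.13,0.69,0.4],"twist":[0,0,0.18]},{"translation":[0.14,0.77,0.45],"twist":[0,0,0.2]},{"translation":[0.16,0.86,0.5],"twist":[0,0,0.222]}])

```text
t: 23.5
ee_pos: [446.1, -209.6, 297.1]
orientation: [-0.226, -3.133, 0.0]
ft_force: [-0.3, -0.3, -1.1]
width: 29.6
```

>>> send_rows(commands=[{"translation":[0.02,0.09,0],"twist":[0,0,0]},{"translation":[0.03,0.17,0],"twist":[0,0,0]},{"translation":[0.05,0.26,0],"twist":[0,0,0]},{"translation":[0.06,0.34,0],"twist":[0,0,0]},{"translation":[0.08,0.43,0],"twist":[0,0,0]},{"translation":[0.1,0.52,0],"twist":[0,0,0]},{"translation":[0.11,0.6,0],"twist":[0,0,0]},{"translation":[0.13,0.69,0],"twist":[0,0,0]},{"translation":[0.14,0.77,0],"twist":[0,0,0]},{"translation":[0.16,0.86,0],"twist":[0,0,0]}])

```text
t: 24.5
ee_pos: [462.2, -123.6, 296.7]
orientation: [-0.227, -3.133, -0.0]
ft_force: [-0.3, 0.1, -0.7]
width: 29.6
```

>>> send_rows(commands=[{"translation":[0.02,0.09,0],"twist":[0,0,0]},{"translation":[0.03,0.17,0],"twist":[0,0,0]},{"translation":[0.05,0.26,0],"twist":[0,0,0]},{"translation":[0.06,0.34,0],"twist":[0,0,0]},{"translation":[0.08,0.43,0],"twist":[0,0,0]},{"translation":[0.1,0.52,0],"twist":[0,0,0]},{"translation":[0.11,0.6,0],"twist":[0,0,0]},{"translation":[0.13,0.69,0],"twist":[0,0,0]},{"translation":[0.14,0.77,0],"twist":[0,0,0]},{"translation":[0.16,0.86,0],"twist":[0,0,0]}])

```text
t: 25.5
ee_pos: [478.1, -37.6, 296.7]
orientation: [-0.227, -3.133, 0.0]
ft_force: [-0.3, 0.5, -0.7]
width: 29.7
```

>>> send_rows(commands=[{"translation":[0.02,0.09,0],"twist":[0,0,0]},{"translation":[0.03,0.17,0],"twist":[0,0,0]},{"translation":[0.05,0.26,0],"twist":[0,0,0]},{"translation":[0.06,0.34,0],"twist":[0,0,0]},{"translation":[0.08,0.43,0],"twist":[0,0,0]},{"translation":[0.1,0.52,0],"twist":[0,0,0]},{"translation":[0.11,0.6,0],"twist":[0,0,0]},{"translation":[0.13,0.69,-0.1],"twist":[0,0,0]},{"translation":[0.16,0.86,-0.2],"twist":[0,0,0]},{"translation":[0.16,0.86,-0.25],"twist":[0,0,0]}])

```text
t: 26.5
ee_pos: [494.1, 49.1, 270.5]
orientation: [-0.225, -3.133, -0.0]
ft_force: [-0.5, -1.1, -1.7]
width: 29.7
```

>>> send_rows(commands=[{"translation":[0,0,-0.1],"twist":[0,0,0]},{"translation":[0,0,-0.2],"twist":[0,0,0]},{"translation":[0,0,-0.3],"twist":[0,0,0]},{"translation":[0,0,-0.38],"twist":[0,0,0]},{"translation":[0,0,-0.43],"twist":[0,0,0]},{"translation":[0,0,-0.48],"twist":[0,0,0]},{"translation":[0,0,-0.53],"twist":[0,0,0]},{"translation":[0,0,-0.57],"twist":[0,0,0]},{"translation":[0,0,-0.57],"twist":[0,0,0]},{"translation":[0,0,-0.57],"twist":[0,0,0]}])

```text
t: 27.5
ee_pos: [494.1, 47.7, 214.7]
orientation: [0.227, 3.133, 0.0]
ft_force: [-0.3, 0.0, -1.4]
width: 29.5
```

```bash
python3 - <<'E'
from h import *
import pickle
d=grab('wrist','w8');pickle.dump(d,open('w8.pkl','wb'))
o=ctrl.get_obs();print(o['t'],o['ee_pos'],o['orientation'],o['width'])
E
```

```text
27.55 [494.18633683  47.71595831 214.85697374] [2.27181849e-01 3.13300383e+00 8.68205266e-05] 29.597264753694343
```

View pics/w8.png

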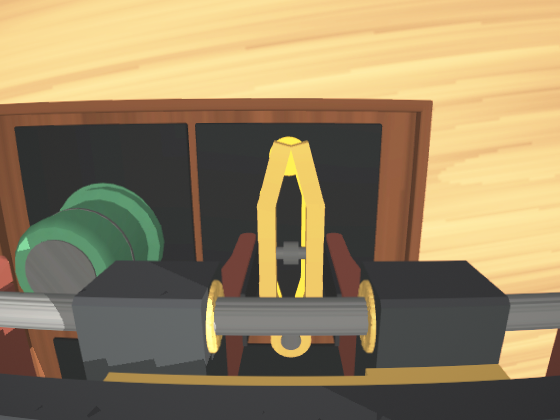

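The calipers (tips near at (291,143)) hover 20 mm above the outline, whose near end shows at (289,137), well aligned sideways.

```bash
python3 - <<'E'
from h import *
import pickle
d=pickle.load(open('w8.pkl','rb'))
print('sil near end',onz(d,(289,137),8),'cal tips top-face',onz(d,(275,144),40),onz(d,(307,143),40))
print('cal outer faces z40 at row 220', onz(d,(257.5,225),40),onz(d,(325.5,225),40),'pivot end',onz(d,(291,356),40))
print('liner',[onz(d,p,8).round(1) for p in((197,124),(382,125))])
E
```

```text
sil near end [440.36284288  54.34311848   8.        ] cal tips top-face [440.43479405  48.48067058  40.        ] [441.96063182  61.89240743  40.        ]
cal outer faces z40 at row 220 [474.6202113   35.27247099  40.        ] [478.98084615  65.22979365  40.        ] pivot end [544.57366514  40.19910396  40.        ]
liner [array([427. ,   9.2,   8. ]), array([441. , 101.9,   8. ])]
```

Aligned within about 1 mm. Lower, release and lift.

>>> send_rows(commands=[{"translation":[0,0,-0.04],"twist":[0,0,0]},{"translation":[0,0,-0.08],"twist":[0,0,0]},{"translation":[0,0,-0.12],"twist":[0,0,0]},{"translation":[0,0,-0.15],"twist":[0,0,0]},{"translation":[0,0,-0.17],"twist":[0,0,0]},{"translation":[0,0,-0.19],"twist":[0,0,0]},{"translation":[0,0,-0.2],"twist":[0,0,0]},{"translation":[0,0,-0.2],"twist":[0,0,0]},{"translation":[0,0,-0.2],"twist":[0,0,0]},{"translation":[0,0,-0.2],"twist":[0,0,0]}])

```text
t: 28.55
ee_pos: [494.1, 47.7, 194.8]
orientation: [-0.227, -3.133, 0.0]
ft_force: [-1.2, -0.7, 4.5]
width: 29.5
```

>>> send_rows(commands=[{"translation":[0,0,0],"twist":[0,0,0]},{"translation":[0,0,0],"twist":[0,0,0]},{"translation":[0,0,0],"twist":[0,0,0]},{"translation":[0,0,0],"twist":[0,0,0]},{"translation":[0,0,0],"twist":[0,0,0]},{"translation":[0,0,0],"twist":[0,0,0]},{"translation":[0,0,0.1],"twist":[0,0,0]},{"translation":[0,0,0.2],"twist":[0,0,0]},{"translation":[0,0,0.3],"twist":[0,0,0]},{"translation":[0,0,0.4],"twist":[0,0,0]}], grip=-1)

```text
t: 29.55
ee_pos: [494.2, 47.7, 236.0]
orientation: [0.227, 3.132, 0.0]
ft_force: [0.1, 0.4, 0.1]
width: 87.4
```

>>> send_rows(commands=[{"translation":[0,0,0.1],"twist":[0,0,0]},{"translation":[0,0,0.2],"twist":[0,0,0]},{"translation":[0,0,0.3],"twist":[0,0,0]},{"translation":[0,0,0.4],"twist":[0,0,0]},{"translation":[0,0,0.5],"twist":[0,0,0]},{"translation":[0,0,0.6],"twist":[0,0,0]},{"translation":[0,0,0.7],"twist":[0,0,0]},{"translation":[0,0,0.8],"twist":[0,0,0]},{"translation":[0,0,0.9],"twist":[0,0,0]},{"translation":[0,0,0.9],"twist":[0,0,0]}])

```text
t: 30.55
ee_pos: [494.6, 47.7, 326.1]
orientation: [0.227, 3.131, 0.001]
ft_force: [-1.1, 0.1, 0.3]
width: 87.7
```

```bash
python3 - <<'E'
from h import *
import pickle
d=grab('wrist','w9');pickle.dump(d,open('w9.pkl','wb'))
o=ctrl.get_obs();print(o['t'],o['ee_pos'],o['width'])
for c in blobs(d,(18,110,70),(35,255,255),300):
    P=np.array([onz(d,p[0].astype(float),20)[:2] for p in c]);r=cv2.minAreaRect(P.astype(np.float32));print(cv2.boundingRect(c),np.round(r[0],1),np.round(r[1],1),r[2])
w=pickle.load(open('w1.pkl','rb')); print('template from w1',onz(w,(178,111),5))
E
```

```text
30.6 [494.32221243  47.71776189 325.41485287] 87.84487713026721
(272, 127, 39, 130) [493.1  48.1] [ 30.6 106.9] 81.0248031616211
(262, 361, 298, 26) [687.6 143.5] [300.1  19.9] 81.6872329711914
(63, 279, 40, 71) [ 577.9 -159.4] [35.1 79.1] 67.30426788330078
(481, 279, 40, 71) [634.1 224.6] [79.9 34.6] 7.400152206420898
(0, 157, 77, 24) [ 439.6 -158.7] [73.1 12.2] 88.32460021972656
(0, 33, 48, 25) [ 343.8 -143.3] [10.2 43.2] 0.40322235226631165
template from w1 [426.38873454 288.90693825   5.        ]
```

The calipers rest at (493.1,48.1) at 81.0°, matching the outline. Now the template.

>>> send_rows(commands=[{"translation":[-0.02,0.08,0],"twist":[0,0,0]},{"translation":[-0.05,0.16,0],"twist":[0,0,0]},{"translation":[-0.07,0.24,0],"twist":[0,0,0]},{"translation":[-0.09,0.32,0],"twist":[0,0,0]},{"translation":[-0.11,0.4,0],"twist":[0,0,0]},{"translation":[-0.14,0.48,0],"twist":[0,0,0]},{"translation":[-0.16,0.56,0],"twist":[0,0,0]},{"translation":[-0.18,0.64,0],"twist":[0,0,0]},{"translation":[-0.2,0.72,0],"twist":[0,0,0]},{"translation":[-0.23,0.8,0],"twist":[0,0,0]}])

```text
t: 31.6
ee_pos: [471.0, 128.3, 324.7]
orientation: [0.227, 3.133, 0.0]
ft_force: [0.9, 0.1, 0.6]
width: 87.6
```

>>> send_rows(commands=[{"translation":[-0.02,0.08,0],"twist":[0,0,0]},{"translation":[-0.05,0.16,0],"twist":[0,0,0]},{"translation":[-0.07,0.24,0],"twist":[0,0,0]},{"translation":[-0.09,0.32,0],"twist":[0,0,0]},{"translation":[-0.11,0.4,0],"twist":[0,0,0]},{"translation":[-0.14,0.48,0],"twist":[0,0,0]},{"translation":[-0.16,0.56,0],"twist":[0,0,0]},{"translation":[-0.18,0.64,0],"twist":[0,0,0]},{"translation":[-0.2,0.72,0],"twist":[0,0,0]},{"translation":[-0.23,0.8,0],"twist":[0,0,0]}])

```text
t: 32.6
ee_pos: [448.0, 208.4, 324.7]
orientation: [0.227, 3.133, 0.0]
ft_force: [0.7, -0.3, 0.1]
width: 87.9
```

>>> send_rows(commands=[{"translation":[-0.02,0.08,-0.04],"twist":[0,0,0]},{"translation":[-0.05,0.16,-0.08],"twist":[0,0,0]},{"translation":[-0.07,0.24,-0.12],"twist":[0,0,0]},{"translation":[-0.09,0.32,-0.16],"twist":[0,0,0]},{"translation":[-0.11,0.4,-0.2],"twist":[0,0,0]},{"translation":[-0.14,0.48,-0.24],"twist":[0,0,0]},{"translation":[-0.16,0.56,-0.28],"twist":[0,0,0]},{"translation":[-0.18,0.64,-0.32],"twist":[0,0,0]},{"translation":[-0.23,0.8,-0.36],"twist":[0,0,0]},{"translation":[-0.23,0.8,-0.36],"twist":[0,0,0]}])

```text
t: 33.6
ee_pos: [424.7, 288.9, 288.2]
orientation: [-0.225, -3.133, 0.0]
ft_force: [0.1, 0.1, 0.1]
width: 88.1
```

```bash
python3 - <<'E'
from h import *
import pickle
d=grab('wrist','w10');pickle.dump(d,open('w10.pkl','wb'))
o=ctrl.get_obs();print(o['t'],o['ee_pos'],o['width'])
for c in blobs(d,(0,0,110),(180,45,255),800):
    e=cv2.fitEllipse(c);print(cv2.contourArea(c),cv2.boundingRect(c),e,onz(d,e[0],5).round(1))
E
```

```text
33.65 [424.82765901 288.29385914 288.36561498] 87.29715330977014
6293.0 (245, 162, 92, 89) ((290.7811279296875, 206.0767822265625), (88.33458709716797, 90.73335266113281), 89.604248046875) [426.2 288.5   5. ]
```

View pics/w10.png

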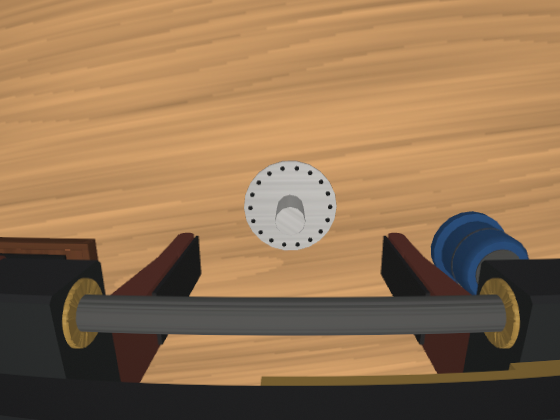

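Template at (291,206), i.e. (426.2,288.5), with the knob between the jaws; blue is clear of the fingers. Descend, grip the knob and lift.

>>> send_rows(commands=[{"translation":[0.013,0,-0.12],"twist":[0,0,0]},{"translation":[0.013,0,-0.24],"twist":[0,0,0]},{"translation":[0.013,0,-0.36],"twist":[0,0,0]},{"translation":[0.013,0,-0.48],"twist":[0,0,0]},{"translation":[0.013,0,-0.6],"twist":[0,0,0]},{"translation":[0.013,0,-0.72],"twist":[0,0,0]},{"translation":[0.013,0,-0.82],"twist":[0,0,0]},{"translation":[0.013,0,-0.9],"twist":[0,0,0]},{"translation":[0.013,0,-0.96],"twist":[0,0,0]},{"translation":[0.013,0,-0.96],"twist":[0,0,0]}])

```text
t: 34.65
ee_pos: [426.2, 287.6, 191.9]
orientation: [-0.227, -3.132, 0.001]
ft_force: [-0.1, 0.3, 0.4]
width: 87.7
```

>>> send_rows(commands=[{"translation":[0,0,0],"twist":[0,0,0]},{"translation":[0,0,0],"twist":[0,0,0]},{"translation":[0,0,0],"twist":[0,0,0]},{"translation":[0,0,0],"twist":[0,0,0]},{"translation":[0,0,0],"twist":[0,0,0]},{"translation":[0,0,0],"twist":[0,0,0]},{"translation":[0,0,0],"twist":[0,0,0]},{"translation":[0,0,0],"twist":[0,0,0]},{"translation":[0,0,0],"twist":[0,0,0]},{"translation":[0,0,0],"twist":[0,0,0]}], grip=1)

```text
t: 35.65
ee_pos: [426.4, 287.7, 192.7]
orientation: [-0.227, -3.133, -0.0]
ft_force: [-0.3, 0.2, 0.1]
width: 19.2
```

>>> send_rows(commands=[{"translation":[0,0,0],"twist":[0,0,0]},{"translation":[0,0,0],"twist":[0,0,0]},{"translation":[0,0,0],"twist":[0,0,0]},{"translation":[0,0,0.05],"twist":[0,0,0]},{"translation":[0,0,0.12],"twist":[0,0,0]},{"translation":[0,0,0.22],"twist":[0,0,0]},{"translation":[0,0,0.34],"twist":[0,0,0]},{"translation":[0,0,0.46],"twist":[0,0,0]},{"translation":[0,0,0.58],"twist":[0,0,0]},{"translation":[0,0,0.7],"twist":[0,0,0]}])

```text
t: 36.65
ee_pos: [426.4, 287.7, 264.0]
orientation: [0.227, 3.133, 0.001]
ft_force: [0.1, 0.5, -1.8]
width: 19.7
```

>>> send_rows(commands=[{"translation":[0.05,-0.09,0.03],"twist":[0,0,0]},{"translation":[0.09,-0.18,0.06],"twist":[0,0,0]},{"translation":[0.14,-0.27,0.09],"twist":[0,0,0]},{"translation":[0.18,-0.36,0.12],"twist":[0,0,0]},{"translation":[0.23,-0.45,0.15],"twist":[0,0,0]},{"translation":[0.27,-0.54,0.18],"twist":[0,0,0]},{"translation":[0.32,-0.63,0.21],"twist":[0,0,0]},{"translation":[0.36,-0.72,0.24],"twist":[0,0,0]},{"translation":[0.41,-0.81,0.27],"twist":[0,0,0]},{"translation":[0.455,-0.895,0.3],"twist":[0,0,0]}])

```text
t: 37.65
ee_pos: [472.3, 197.4, 292.9]
orientation: [0.227, 3.133, 0.0]
ft_force: [0.2, -0.6, -0.2]
width: 19.5
```

>>> send_rows(commands=[{"translation":[0.05,-0.09,0],"twist":[0,0,0]},{"translation":[0.09,-0.18,0],"twist":[0,0,0]},{"translation":[0.14,-0.27,0],"twist":[0,0,0]},{"translation":[0.18,-0.36,0],"twist":[0,0,0]},{"translation":[0.23,-0.45,0],"twist":[0,0,0]},{"translation":[0.27,-0.54,0],"twist":[0,0,0]},{"translation":[0.32,-0.63,0],"twist":[0,0,0]},{"translation":[0.36,-0.72,0],"twist":[0,0,0]},{"translation":[0.41,-0.81,0],"twist":[0,0,0]},{"translation":[0.455,-0.895,0],"twist":[0,0,0]}])

```text
t: 38.65
ee_pos: [517.8, 107.9, 292.7]
orientation: [0.227, 3.133, -0.0]
ft_force: [-0.1, -1.0, -1.3]
width: 19.6
```

>>> send_rows(commands=[{"translation":[0.05,-0.09,0],"twist":[0,0,0]},{"translation":[0.09,-0.18,0],"twist":[0,0,0]},{"translation":[0.14,-0.27,0],"twist":[0,0,0]},{"translation":[0.18,-0.36,0],"twist":[0,0,0]},{"translation":[0.23,-0.45,0],"twist":[0,0,0]},{"translation":[0.27,-0.54,0],"twist":[0,0,0]},{"translation":[0.32,-0.63,0],"twist":[0,0,0]},{"translation":[0.36,-0.72,0],"twist":[0,0,0]},{"translation":[0.41,-0.81,0],"twist":[0,0,0]},{"translation":[0.455,-0.895,0],"twist":[0,0,0]}])

```text
t: 39.65
ee_pos: [563.3, 18.4, 292.7]
orientation: [0.227, 3.133, -0.0]
ft_force: [0.2, 0.3, -1.5]
width: 19.5
```

>>> send_rows(commands=[{"translation":[0.05,-0.09,0],"twist":[0,0,0]},{"translation":[0.09,-0.18,0],"twist":[0,0,0]},{"translation":[0.14,-0.27,0],"twist":[0,0,0]},{"translation":[0.18,-0.36,0],"twist":[0,0,0]},{"translation":[0.23,-0.45,0],"twist":[0,0,0]},{"translation":[0.27,-0.54,0],"twist":[0,0,0]},{"translation":[0.32,-0.63,0],"twist":[0,0,0]},{"translation":[0.36,-0.72,0],"twist":[0,0,0]},{"translation":[0.455,-0.895,0],"twist":[0,0,0]},{"translation":[0.455,-0.895,0],"twist":[0,0,0]}])

```text
t: 40.65
ee_pos: [609.8, -72.5, 293.0]
orientation: [0.229, 3.131, -0.001]
ft_force: [0.1, 0.7, -2.3]
width: 19.4
```

>>> send_rows(commands=[{"translation":[0,0,-0.1],"twist":[0,0,0]},{"translation":[0,0,-0.2],"twist":[0,0,0]},{"translation":[0,0,-0.3],"twist":[0,0,0]},{"translation":[0,0,-0.4],"twist":[0,0,0]},{"translation":[0,0,-0.5],"twist":[0,0,0]},{"translation":[0,0,-0.6],"twist":[0,0,0]},{"translation":[0,0,-0.7],"twist":[0,0,0]},{"translation":[0,0,-0.74],"twist":[0,0,0]},{"translation":[0,0,-0.74],"twist":[0,0,0]},{"translation":[0,0,-0.74],"twist":[0,0,0]}])

```text
t: 41.65
ee_pos: [608.6, -70.3, 218.8]
orientation: [0.227, 3.133, -0.0]
ft_force: [-0.3, -0.7, -2.1]
width: 19.4
```

```bash
python3 - <<'E'
from h import *
import pickle
d=grab('wrist','w11');pickle.dump(d,open('w11.pkl','wb'))
o=ctrl.get_obs();print(o['t'],o['ee_pos'],o['orientation'],o['width'])
E
```

```text
41.7 [608.62282147 -70.36798668 219.03955976] [ 2.27215890e-01  3.13266665e+00 -9.68565475e-05] 19.44919213974401
```

View pics/w11.png

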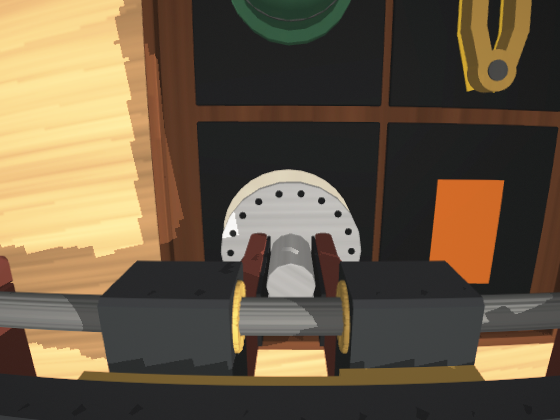

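The template hovers 18 mm above the white disc: white's near edge at (291,169), template's at about (291,181), orange rectangle at about (467,232). Compute the offset.

```bash
python3 - <<'E'
from h import *
import pickle
d=pickle.load(open('w11.pkl','rb'))
a=np.radians(-8.35);u=np.array([np.cos(a),np.sin(a)])
n=onz(d,(291,169.5),8)[:2];print('white near',n,'-> centre',n+36*u)
n=onz(d,(291,181.5),31)[:2];print('tmpl near',n,'-> centre',n+35*u)
print('liner near corners',onz(d,(197,122),8),onz(d,(380,123.5),8))
print('tmpl L/R',onz(d,(221,248),31),onz(d,(360,248),31))
c=blobs(d,(3,170,90),(18,255,255),300,(420,170,520,300))[0]
P=np.array([onz(d,p[0].astype(float),8)[:2] for p in c]).astype(np.float32);print('orange',cv2.minAreaRect(P),cv2.boundingRect(c))
E
```

```text
white near [572.05649346 -65.18345664] -> centre [607.67487322 -70.41136476]
tmpl near [574.18642939 -65.53470671] -> centre [608.81540971 -70.61739516]
liner near corners [ 540.41655193 -109.69769003    8.        ] [554.81185177 -16.15482715   8.        ]
tmpl L/R [ 602.10145989 -104.439503     31.        ] [611.97326607 -36.65026195  31.        ]
orange ((622.4110107421875, 27.187320709228516), (38.48137283325195, 62.41368103027344), 81.59678649902344) (430, 180, 75, 105)
```

>>> send_rows(commands=[{"translation":[-0.005,0,-0.04],"twist":[0,0,0]},{"translation":[-0.005,0,-0.08],"twist":[0,0,0]},{"translation":[-0.005,0,-0.11],"twist":[0,0,0]},{"translation":[-0.005,0,-0.13],"twist":[0,0,0]},{"translation":[-0.005,0,-0.15],"twist":[0,0,0]},{"translation":[-0.005,0,-0.17],"twist":[0,0,0]},{"translation":[-0.005,0,-0.18],"twist":[0,0,0]},{"translation":[-0.005,0,-0.18],"twist":[0,0,0]},{"translation":[-0.005,0,-0.18],"twist":[0,0,0]},{"translation":[-0.005,0,-0.18],"twist":[0,0,0]}])

```text
t: 42.7
ee_pos: [607.9, -70.3, 200.7]
orientation: [0.227, 3.133, -0.0]
ft_force: [-0.6, -0.1, -1.1]
width: 19.7
```

>>> send_rows(commands=[{"translation":[0,0,0],"twist":[0,0,0]},{"translation":[0,0,0],"twist":[0,0,0]},{"translation":[0,0,0],"twist":[0,0,0]},{"translation":[0,0,0],"twist":[0,0,0]},{"translation":[0,0,0],"twist":[0,0,0]},{"translation":[0,0,0],"twist":[0,0,0]},{"translation":[0,0,0.1],"twist":[0,0,0]},{"translation":[0,0,0.2],"twist":[0,0,0]},{"translation":[0,0,0.3],"twist":[0,0,0]},{"translation":[0,0,0.4],"twist":[0,0,0]}], grip=-1)

```text
t: 43.7
ee_pos: [608.0, -70.3, 242.1]
orientation: [0.227, 3.132, -0.0]
ft_force: [-0.3, -0.9, -0.8]
width: 87.6
```

>>> send_rows(commands=[{"translation":[0,0,0.1],"twist":[0,0,0]},{"translation":[0,0,0.2],"twist":[0,0,0]},{"translation":[0,0,0.3],"twist":[0,0,0]},{"translation":[0,0,0.4],"twist":[0,0,0]},{"translation":[0,0,0.5],"twist":[0,0,0]},{"translation":[0,0,0.6],"twist":[0,0,0]},{"translation":[0,0,0.7],"twist":[0,0,0]},{"translation":[0,0,0.8],"twist":[0,0,0]},{"translation":[0,0,0.8],"twist":[0,0,0]},{"translation":[0,0,0.8],"twist":[0,0,0]}])

```text
t: 44.7
ee_pos: [607.9, -70.3, 320.8]
orientation: [0.227, 3.133, -0.0]
ft_force: [0.2, 0.6, -0.4]
width: 87.8
```

```bash
python3 - <<'E'
from h import *
import pickle
d=grab('wrist','w12');pickle.dump(d,open('w12.pkl','wb'))
o=ctrl.get_obs();print(o['t'],o['ee_pos'],o['width'])
for c in blobs(d,(0,0,110),(180,45,255),800):
    e=cv2.fitEllipse(c);print(cv2.contourArea(c),cv2.boundingRect(c),e,onz(d,e[0],13).round(1))
g=[onz(d,p,8).round(1) for p in ((0,0),)]
E
```

```text
44.75 [607.73439536 -70.2936069  320.43844564] 87.98097490508832
9354.0 (77, 306, 406, 28) ((266.0036926269531, 319.885986328125), (25.96651268005371, 600.83740234375), 90.1468734741211) [ 717.3 -108.8   13. ]
5788.5 (247, 152, 87, 86) ((290.2196960449219, 194.8373565673828), (84.69488525390625, 87.04144287109375), 116.50957489013672) [606.5 -70.7  13. ]
1906.5 (0, 183, 72, 43) ((31.711395263671875, 201.4092254638672), (35.64030075073242, 78.68810272216797), 75.08524322509766) [ 579.9 -290.9   13. ]
```

View pics/w12.png

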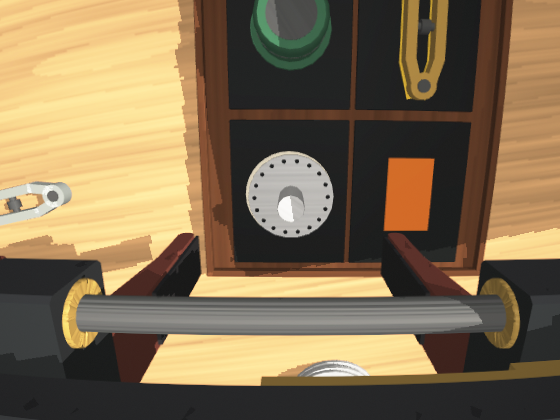

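The template sits concentric on the white disc (~(290,195), no white crescent); the orange rectangle is at (409,194). Now the wax: I'll grip it across its 60 mm length, turning the jaws by about -54°, which keeps the last joint in range.

>>> send_rows(commands=[{"translation":[-0.03,-0.09,0],"twist":[0,0,-0.05]},{"translation":[-0.07,-0.17,0],"twist":[0,0,-0.09]},{"translation":[-0.1,-0.26,0],"twist":[0,0,-0.14]},{"translation":[-0.13,-0.34,0],"twist":[0,0,-0.19]},{"translation":[-0.17,-0.43,0],"twist":[0,0,-0.24]},{"translation":[-0.2,-0.51,0],"twist":[0,0,-0.28]},{"translation":[-0.23,-0.6,0],"twist":[0,0,-0.33]},{"translation":[-0.26,-0.68,0],"twist":[0,0,-0.38]},{"translation":[-0.3,-0.77,0],"twist":[0,0,-0.42]},{"translation":[-0.33,-0.86,0],"twist":[0,0,-0.47]}])

```text
t: 45.75
ee_pos: [574.5, -157.0, 320.7]
orientation: [-0.596, -3.084, 0.0]
ft_force: [-0.3, 0.9, -0.1]
width: 87.8
```

>>> send_rows(commands=[{"translation":[-0.03,-0.09,0],"twist":[0,0,-0.05]},{"translation":[-0.07,-0.17,0],"twist":[0,0,-0.09]},{"translation":[-0.1,-0.26,0],"twist":[0,0,-0.14]},{"translation":[-0.13,-0.34,0],"twist":[0,0,-0.19]},{"translation":[-0.17,-0.43,0],"twist":[0,0,-0.24]},{"translation":[-0.2,-0.51,0],"twist":[0,0,-0.28]},{"translation":[-0.23,-0.6,0],"twist":[0,0,-0.33]},{"translation":[-0.26,-0.68,0],"twist":[0,0,-0.38]},{"translation":[-0.3,-0.77,0],"twist":[0,0,-0.42]},{"translation":[-0.33,-0.86,0],"twist":[0,0,-0.47]}])

```text
t: 46.75
ee_pos: [541.5, -243.0, 320.7]
orientation: [-0.953, -2.993, 0.0]
ft_force: [0.2, -0.7, 0.7]
width: 87.8
```

>>> send_rows(commands=[{"translation":[-0.03,-0.09,0],"twist":[0,0,-0.05]},{"translation":[-0.07,-0.17,0],"twist":[0,0,-0.09]},{"translation":[-0.1,-0.26,0],"twist":[0,0,-0.14]},{"translation":[-0.13,-0.34,0],"twist":[0,0,-0.19]},{"translation":[-0.17,-0.43,0],"twist":[0,0,-0.24]},{"translation":[-0.2,-0.51,0],"twist":[0,0,-0.28]},{"translation":[-0.23,-0.6,0],"twist":[0,0,-0.33]},{"translation":[-0.26,-0.68,0],"twist":[0,0,-0.38]},{"translation":[-0.3,-0.77,0],"twist":[0,0,-0.42]},{"translation":[-0.33,-0.86,0],"twist":[0,0,-0.47]}])

```text
t: 47.75
ee_pos: [508.5, -329.0, 320.7]
orientation: [-1.298, -2.861, 0.0]
ft_force: [-0.1, 0.4, -0.4]
width: 87.8
```

>>> send_rows(commands=[{"translation":[-0.03,-0.09,0],"twist":[0,0,-0.05]},{"translation":[-0.07,-0.17,0],"twist":[0,0,-0.09]},{"translation":[-0.1,-0.26,0],"twist":[0,0,-0.14]},{"translation":[-0.13,-0.34,0],"twist":[0,0,-0.19]},{"translation":[-0.17,-0.43,0],"twist":[0,0,-0.24]},{"translation":[-0.2,-0.51,0],"twist":[0,0,-0.28]},{"translation":[-0.23,-0.6,0],"twist":[0,0,-0.33]},{"translation":[-0.26,-0.68,0],"twist":[0,0,-0.38]},{"translation":[-0.33,-0.86,0],"twist":[0,0,-0.47]},{"translation":[-0.33,-0.86,0],"twist":[0,0,-0.47]}])

```text
t: 48.75
ee_pos: [475.1, -416.5, 320.8]
orientation: [1.626, 2.687, -0.001]
ft_force: [0.2, 0.9, -0.1]
width: 87.4
```

```bash
python3 - <<'E'
from h import *
import pickle
d=grab('wrist','w13');pickle.dump(d,open('w13.pkl','wb'))
o=ctrl.get_obs();print(o['t'],o['ee_pos'],o['orientation'],o['qpos'])
for c in blobs(d,(3,150,60),(18,255,255),300):
    P=np.array([onz(d,p[0].astype(float),30)[:2] for p in c]).astype(np.float32);print(cv2.boundingRect(c),cv2.minAreaRect(P))
E
```

```text
48.8 [ 475.31959317 -415.65010318  320.66939048] [ 1.62464173e+00  2.68852929e+00 -1.98357211e-04] [-7.37361137e-01  5.32712354e-01  1.67057429e+00 -7.94137827e-05
  9.37976529e-01 -1.22097987e+00]
(257, 168, 78, 51) ((475.5749816894531, -409.70489501953125), (59.24718475341797, 39.13591003417969), 27.65396499633789)
```

View pics/w13.png

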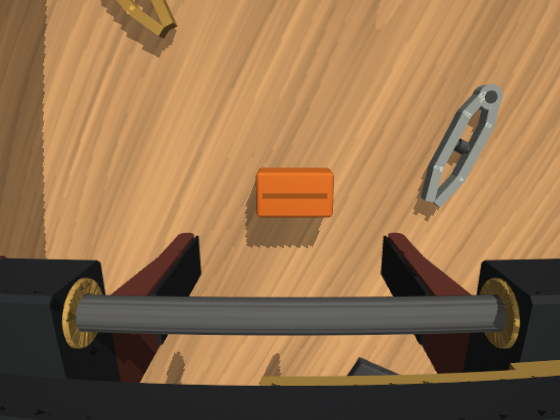

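The wax is at pixel (295,196) and lines up with the jaws; centre about (476.3,-411.1). The steel calipers are clear. Descend and grip.

>>> send_rows(commands=[{"translation":[0.01,0.045,-0.1],"twist":[0,0,0]},{"translation":[0.01,0.045,-0.2],"twist":[0,0,0]},{"translation":[0.01,0.045,-0.3],"twist":[0,0,0]},{"translation":[0.01,0.045,-0.4],"twist":[0,0,0]},{"translation":[0.01,0.045,-0.5],"twist":[0,0,0]},{"translation":[0.01,0.045,-0.6],"twist":[0,0,0]},{"translation":[0.01,0.045,-0.7],"twist":[0,0,0]},{"translation":[0.01,0.045,-0.8],"twist":[0,0,0]},{"translation":[0.01,0.045,-0.85],"twist":[0,0,0]},{"translation":[0.01,0.045,-0.85],"twist":[0,0,0]}])

```text
t: 49.8
ee_pos: [476.7, -409.7, 234.7]
orientation: [-1.621, -2.689, -0.0]
ft_force: [1.2, -0.2, 1.0]
width: 87.8
```

>>> send_rows(commands=[{"translation":[0,0,-0.08],"twist":[0,0,0]},{"translation":[0,0,-0.16],"twist":[0,0,0]},{"translation":[0,0,-0.24],"twist":[0,0,0]},{"translation":[0,0,-0.32],"twist":[0,0,0]},{"translation":[0,0,-0.38],"twist":[0,0,0]},{"translation":[0,0,-0.43],"twist":[0,0,0]},{"translation":[0,0,-0.465],"twist":[0,0,0]},{"translation":[0,0,-0.465],"twist":[0,0,0]},{"translation":[0,0,-0.465],"twist":[0,0,0]},{"translation":[0,0,-0.465],"twist":[0,0,0]}])

```text
t: 50.8
ee_pos: [477.0, -409.9, 189.5]
orientation: [1.621, 2.69, -0.0]
ft_force: [-0.6, 0.8, 0.0]
width: 88.1
```

>>> send_rows(commands=[{"translation":[0,0,0],"twist":[0,0,0]},{"translation":[0,0,0],"twist":[0,0,0]},{"translation":[0,0,0],"twist":[0,0,0]},{"translation":[0,0,0],"twist":[0,0,0]},{"translation":[0,0,0],"twist":[0,0,0]},{"translation":[0,0,0],"twist":[0,0,0]},{"translation":[0,0,0],"twist":[0,0,0]},{"translation":[0,0,0],"twist":[0,0,0]},{"translation":[0,0,0],"twist":[0,0,0]},{"translation":[0,0,0],"twist":[0,0,0]}], grip=1)

```text
t: 51.8
ee_pos: [476.9, -409.8, 189.3]
orientation: [1.622, 2.691, -0.0]
ft_force: [-1.6, 0.1, 2.3]
width: 59.6
```

>>> send_rows(commands=[{"translation":[0,0,0.03],"twist":[0,0,0]},{"translation":[0,0,0.08],"twist":[0,0,0]},{"translation":[0,0,0.16],"twist":[0,0,0]},{"translation":[0,0,0.26],"twist":[0,0,0]},{"translation":[0,0,0.38],"twist":[0,0,0]},{"translation":[0,0,0.5],"twist":[0,0,0]},{"translation":[0,0,0.62],"twist":[0,0,0]},{"translation":[0,0,0.74],"twist":[0,0,0]},{"translation":[0,0,0.86],"twist":[0,0,0]},{"translation":[0,0,0.95],"twist":[0,0,0]}])

```text
t: 52.8
ee_pos: [477.0, -409.9, 285.6]
orientation: [1.621, 2.69, -0.0]
ft_force: [-0.1, 0.3, -0.3]
width: 60.0
```

>>> send_rows(commands=[{"translation":[0.03,0.09,0],"twist":[0,0,-0.025]},{"translation":[0.06,0.18,0],"twist":[0,0,-0.05]},{"translation":[0.09,0.26,0],"twist":[0,0,-0.075]},{"translation":[0.12,0.35,0],"twist":[0,0,-0.1]},{"translation":[0.15,0.44,0],"twist":[0,0,-0.125]},{"translation":[0.17,0.53,0],"twist":[0,0,-0.15]},{"translation":[0.2,0.61,0],"twist":[0,0,-0.175]},{"translation":[0.23,0.7,0],"twist":[0,0,-0.2]},{"translation":[0.26,0.79,0],"twist":[0,0,-0.225]},{"translation":[0.291,0.877,0],"twist":[0,0,-0.253]}])

```text
t: 53.8
ee_pos: [506.3, -321.4, 284.2]
orientation: [1.79, 2.582, 0.0]
ft_force: [-0.2, -0.4, -0.7]
width: 60.0
```

>>> send_rows(commands=[{"translation":[0.03,0.09,0],"twist":[0,0,-0.025]},{"translation":[0.06,0.18,0],"twist":[0,0,-0.05]},{"translation":[0.09,0.26,0],"twist":[0,0,-0.075]},{"translation":[0.12,0.35,0],"twist":[0,0,-0.1]},{"translation":[0.15,0.44,0],"twist":[0,0,-0.125]},{"translation":[0.17,0.53,0],"twist":[0,0,-0.15]},{"translation":[0.2,0.61,0],"twist":[0,0,-0.175]},{"translation":[0.23,0.7,0],"twist":[0,0,-0.2]},{"translation":[0.26,0.79,0],"twist":[0,0,-0.225]},{"translation":[0.291,0.877,0],"twist":[0,0,-0.253]}])

```text
t: 54.8
ee_pos: [535.4, -233.6, 284.2]
orientation: [-1.949, -2.464, -0.0]
ft_force: [-0.3, 0.2, 0.4]
width: 60.2
```

>>> send_rows(commands=[{"translation":[0.03,0.09,0],"twist":[0,0,-0.025]},{"translation":[0.06,0.18,0],"twist":[0,0,-0.05]},{"translation":[0.09,0.26,0],"twist":[0,0,-0.075]},{"translation":[0.12,0.35,0],"twist":[0,0,-0.1]},{"translation":[0.15,0.44,0],"twist":[0,0,-0.125]},{"translation":[0.17,0.53,0],"twist":[0,0,-0.15]},{"translation":[0.2,0.61,0],"twist":[0,0,-0.175]},{"translation":[0.23,0.7,0],"twist":[0,0,-0.2]},{"translation":[0.26,0.79,0],"twist":[0,0,-0.225]},{"translation":[0.291,0.877,0],"twist":[0,0,-0.253]}])

```text
t: 55.8
ee_pos: [564.4, -146.0, 284.2]
orientation: [2.101, 2.335, -0.0]
ft_force: [0.5, 0.2, 0.2]
width: 60.1
```

>>> send_rows(commands=[{"translation":[0.03,0.09,0],"twist":[0,0,-0.025]},{"translation":[0.06,0.18,0],"twist":[0,0,-0.05]},{"translation":[0.09,0.26,0],"twist":[0,0,-0.075]},{"translation":[0.12,0.35,0],"twist":[0,0,-0.1]},{"translation":[0.15,0.44,0],"twist":[0,0,-0.125]},{"translation":[0.17,0.53,0],"twist":[0,0,-0.15]},{"translation":[0.2,0.61,0],"twist":[0,0,-0.175]},{"translation":[0.23,0.7,0],"twist":[0,0,-0.2]},{"translation":[0.26,0.79,0],"twist":[0,0,-0.225]},{"translation":[0.291,0.877,0],"twist":[0,0,-0.253]}])

```text
t: 56.8
ee_pos: [593.5, -58.3, 284.2]
orientation: [2.245, 2.198, -0.0]
ft_force: [0.7, 0.3, -1.3]
width: 60.0
```

>>> send_rows(commands=[{"translation":[0.03,0.09,0],"twist":[0,0,-0.025]},{"translation":[0.06,0.18,0],"twist":[0,0,-0.05]},{"translation":[0.09,0.26,0],"twist":[0,0,-0.075]},{"translation":[0.12,0.35,0],"twist":[0,0,-0.1]},{"translation":[0.15,0.44,0],"twist":[0,0,-0.125]},{"translation":[0.17,0.53,0],"twist":[0,0,-0.15]},{"translation":[0.2,0.61,0],"twist":[0,0,-0.175]},{"translation":[0.23,0.7,0],"twist":[0,0,-0.2]},{"translation":[0.291,0.877,-0.05],"twist":[0,0,-0.253]},{"translation":[0.291,0.877,-0.1],"twist":[0,0,-0.253]}])

```text
t: 57.8
ee_pos: [623.1, 30.4, 274.3]
orientation: [2.377, 2.053, 0.002]
ft_force: [0.6, 0.5, -0.3]
width: 59.6
```

>>> send_rows(commands=[{"translation":[0,0,-0.08],"twist":[0,0,0]},{"translation":[0,0,-0.16],"twist":[0,0,0]},{"translation":[0,0,-0.24],"twist":[0,0,0]},{"translation":[0,0,-0.32],"twist":[0,0,0]},{"translation":[0,0,-0.4],"twist":[0,0,0]},{"translation":[0,0,-0.48],"twist":[0,0,0]},{"translation":[0,0,-0.55],"twist":[0,0,0]},{"translation":[0,0,-0.58],"twist":[0,0,0]},{"translation":[0,0,-0.58],"twist":[0,0,0]},{"translation":[0,0,-0.58],"twist":[0,0,0]}])

```text
t: 58.8
ee_pos: [622.5, 28.7, 216.3]
orientation: [2.378, 2.053, 0.0]
ft_force: [0.7, -1.0, -0.8]
width: 60.1
```

```bash
python3 - <<'E'
from h import *
import pickle
d=grab('wrist','w14');pickle.dump(d,open('w14.pkl','wb'))
o=ctrl.get_obs();print(o['t'],o['ee_pos'],o['orientation'],o['width'])
E
```

```text
58.85 [622.58029501  28.72376617 216.50423294] [2.37770574e+00 2.05271231e+00 7.39258814e-04] 59.70150233808127
```

View pics/w14.png

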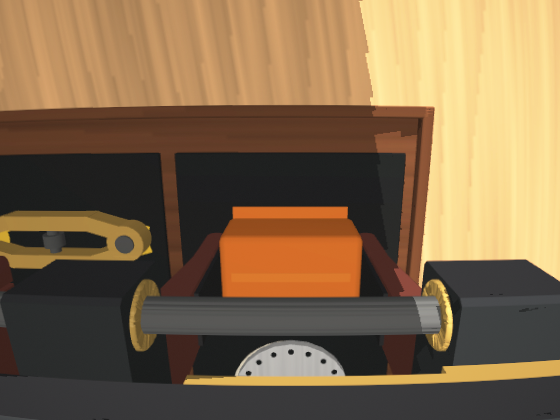

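The wax (top near edge at row 237, columns 221–361) hovers over the rectangle (near edge at row 207, columns 233–347), centred sideways. I'll check depth-wise and yellow calipers undisturbed.

```bash
python3 - <<'E'
from h import *
import pickle
d=pickle.load(open('w14.pkl','rb'))
a=np.radians(-8.35);v=np.array([np.sin(-a),np.cos(a)])
s=onz(d,(290,207),8)[:2];print('sil near mid',s,'c',s-19*v)
for r,z in((237,57),(219.5,27)): 
    n=onz(d,(291,r),z)[:2];print('wax near mid',n,'c',n-18*v)
print('sil corners',onz(d,(233,207.5),8),onz(d,(347.5,207.5),8))
print('wax corners',onz(d,(222,237),57),onz(d,(360,237),57))
E
```

```text
sil near mid [624.98640579  45.42256913] c [622.22723205  26.62397982]
wax near mid [625.4875676   45.56948761] c [622.87361354  27.76029773]
wax near mid [625.29982907  44.03475758] c [622.68587501  26.2255677 ]
sil corners [594.68989827  49.59428557   8.        ] [655.46379506  40.65605652   8.        ]
wax corners [597.82890249  49.59269288  57.        ] [653.13685491  41.45701732  57.        ]
```

Aligned within about 1 mm. Lower, release, retreat.

>>> send_rows(commands=[{"translation":[0,0,-0.04],"twist":[0,0,0]},{"translation":[0,0,-0.08],"twist":[0,0,0]},{"translation":[0,0,-0.11],"twist":[0,0,0]},{"translation":[0,0,-0.14],"twist":[0,0,0]},{"translation":[0,0,-0.16],"twist":[0,0,0]},{"translation":[0,0,-0.18],"twist":[0,0,0]},{"translation":[0,0,-0.19],"twist":[0,0,0]},{"translation":[0,0,-0.19],"twist":[0,0,0]},{"translation":[0,0,-0.19],"twist":[0,0,0]},{"translation":[0,0,-0.19],"twist":[0,0,0]}])

```text
t: 59.85
ee_pos: [622.4, 28.7, 197.3]
orientation: [2.378, 2.053, 0.0]
ft_force: [-0.1, 1.0, 1.3]
width: 59.8
```

>>> send_rows(commands=[{"translation":[0,0,0],"twist":[0,0,0]},{"translation":[0,0,0],"twist":[0,0,0]},{"translation":[0,0,0],"twist":[0,0,0]},{"translation":[0,0,0],"twist":[0,0,0]},{"translation":[0,0,0],"twist":[0,0,0]},{"translation":[0,0,0],"twist":[0,0,0]},{"translation":[0,0,0.1],"twist":[0,0,0]},{"translation":[0,0,0.2],"twist":[0,0,0]},{"translation":[0,0,0.3],"twist":[0,0,0]},{"translation":[0,0,0.4],"twist":[0,0,0]}], grip=-1)

```text
t: 60.85
ee_pos: [622.6, 28.7, 238.6]
orientation: [2.378, 2.053, 0.001]
ft_force: [0.2, 0.3, 1.3]
width: 87.7
```

>>> send_rows(commands=[{"translation":[0,0,0.1],"twist":[0,0,0]},{"translation":[0,0,0.2],"twist":[0,0,0]},{"translation":[0,0,0.3],"twist":[0,0,0]},{"translation":[0,0,0.4],"twist":[0,0,0]},{"translation":[0,0,0.5],"twist":[0,0,0]},{"translation":[0,0,0.6],"twist":[0,0,0]},{"translation":[0,0,0.7],"twist":[0,0,0]},{"translation":[0,0,0.8],"twist":[0,0,0]},{"translation":[0,0,0.9],"twist":[0,0,0]},{"translation":[0,0,1.0],"twist":[0,0,0]}])

```text
t: 61.85
ee_pos: [622.4, 28.7, 338.0]
orientation: [-2.378, -2.053, 0.0]
ft_force: [0.5, -0.0, -0.5]
width: 87.8
```

>>> send_rows(commands=[{"translation":[0,0.05,0.1],"twist":[0,0,0]},{"translation":[0,0.1,0.2],"twist":[0,0,0]},{"translation":[0,0.15,0.3],"twist":[0,0,0]},{"translation":[0,0.2,0.4],"twist":[0,0,0]},{"translation":[0,0.3,0.5],"twist":[0,0,0]},{"translation":[0,0.4,0.5],"twist":[0,0,0]},{"translation":[0,0.5,0.5],"twist":[0,0,0]},{"translation":[0,0.6,0.5],"twist":[0,0,0]},{"translation":[0,0.6,0.5],"twist":[0,0,0]},{"translation":[0,0.6,0.5],"twist":[0,0,0]}])

```text
t: 62.85
ee_pos: [622.3, 89.1, 386.6]
orientation: [-2.377, -2.054, 0.001]
ft_force: [0.3, 0.1, -0.5]
width: 87.9
```

```bash
python3 - <<'E'
from h import *
import pickle
d=grab('wrist');s=grab('scene');pickle.dump(d,open('w15.pkl','wb'))
cv2.imwrite('pics/f.png',cv2.resize(np.hstack([d['img'],s['img'][150:330,80:450].repeat(1,0) if 0 else cv2.resize(s['img'][150:360,80:360],(560,420))])[:,:,::-1],(800,300)))
o=ctrl.get_obs();print(o['t'],o['ee_pos'],o['ft_force'],o['width'])
for c in blobs(d,(3,170,60),(18,255,255),500):
    P=np.array([onz(d,p[0].astype(float),38)[:2] for p in c]).astype(np.float32);print(cv2.boundingRect(c),cv2.minAreaRect(P))
E
```

```text
62.95 [622.34361985  88.51549272 386.81550147] [-0.25781986  0.27770616  0.58817294] 88.15061882703223
(271, 222, 61, 43) ((624.1906127929688, 32.30757141113281), (42.94076919555664, 58.601688385009766), 81.6536636352539)
```

View pics/f.png

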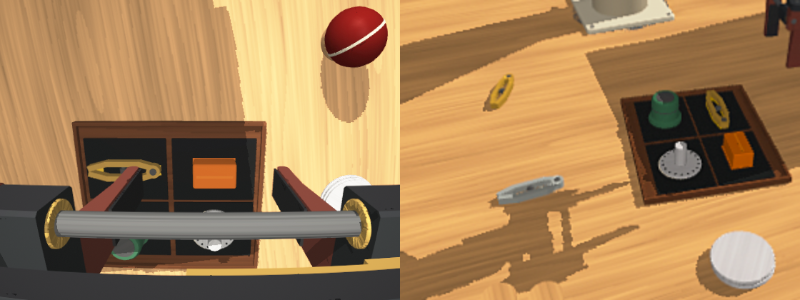

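All four pieces show upright or flat in their bays, the gripper is open and clear, and both look-alikes are untouched. Handing in.

```bash
python3 -c "
from workcell import ctrl
print(ctrl.close_job())"
```

```text
the job is handed in; nothing more can be done
None
```

The kit is packed in the order you listed and the job is handed in at about 63 s of the 128 s limit. The gripper was open and clear of everything at the end. `close_job()` reports no verdict.

| Piece | Last check against its silhouette |
|---|---|
| Green mould | Within about 1 mm of the bay centre |
| Brass calipers (the pair farther from the base) | Within about 1 mm; angle 81.0° against 81.6° for the outline |
| Template | Concentric, about 1 mm off at most, knob up |
| Wax cake | Within about 1 mm before release, flat. Afterwards about 1–2 mm, a looser check because the side face showed in the view |

- **Look-alikes:** I never touched the blue mould or the steel calipers. The last picture shows the steel calipers and the other brass pair in their places. The blue mould was not in that frame and was last seen in place just before I picked up the template.
- **Readings that disagreed:** The top camera placed the bays about 3–5 mm away from the wrist camera's readings. I used the wrist camera, and the pieces landed on their silhouettes.
- **Heights:** Two-view heights for the bays came out at 4–7 mm against the 8 mm stated. I set pieces down using the 8 mm figure, and the contact forces were small.

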